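# Clip a specimen carrier into the imaging stage

### The arm

A 6-joint arm with a two-finger parallel gripper is mounted at the origin on the work surface. World frame = base frame: x ahead of the robot, y to its left, z up, the work surface at z = 0. Lengths are in mm, angles in rad, forces in N, time in s.
With the tool pointing down it reaches from about 400 to 925 mm from the base axis. Payload 12.5 kg.
Tool frame: the origin (TCP) lies at the very end of the fingers, on their centre line; the grasp point (between the pads) lies 19 mm behind it; z points along the fingers, x is the direction in which the jaws open and shut, and the axes are right-handed (so a half turn about z gives the same grasp; the last joint's range is limited). The gripper opens to 95 mm and grips with 3 to 60 N. Pads are 20 mm wide; open, the fingers measure 119 mm over their backs; the gripper's body (75 mm by 180 mm) begins 59 mm behind the grasp point.
Start: joints at [-1.446, 0.491, 1.559, -0, 1.092, -0.106], TCP at [142.995, -608.44, 214.661] pointing down, gripper open.
Joint ranges: [-3.1, 3.1], [-0.84, 2.19], [0.05, 2.79], [-1.13, 4.28], [0.06, 2.93], [-2.69, 2.69]. Speed limits (rad/s): [2.22, 2.22, 2.79, 3.14, 3.14, 3.14].

### API

Orientations are given as [roll, pitch, yaw] about the fixed x, y, z axes, in that order (R = Rz(yaw) Ry(pitch) Rx(roll)).
In Python, from cell import env gives the robot as it stands.
- The arm moves only by the tool arm_command, never from a script. Its argument "motion" is one flat list of numbers, 7 for each row, row after row: the opening, from -1 (shut) to 1 (fully open), then the shift along the tool's x, y, z in mm, then the turn, a rotation vector about the tool's x, y, z in degrees. In form: [fingers, dx, dy, dz, rx, ry, rz, fingers, dx, dy, dz, rx, ry, rz, ...]. A call has 1 to 20 rows; each row is the pose to reach, as a shift and turn from the pose commanded when the call began, along the tool's axes at that moment; what a row does not reach only later rows make up. A row lasts 1/10 s, in which the tool goes at most 50 mm and 8.59 degrees, less where a joint would pass 70% of its speed; a pose out of reach is approached as far as the arm can. A call with a gripper value outside its range is refused whole. The fingers move at their own pace and stop on an object; the grip force is fixed at half the most. Time passes only in rows, so rows that repeat a pose let the fingers close. It gives the time, the measured TCP pose, the force and the opening at its end, in the units of the state.
- env.state(): the state, without advancing time (a new reading comes with each control period).
- env.read_camera(name): name is "scene" or "side" or "wrist"; returns (picture, depth): 420x560x3 uint8, red, green, blue; 420x560 float32, mm along the optical axis (not along the pixel's ray), 0 where there is no reading.
- env.calibration(name): a dict with "fx", "fy", "cx", "cy" (pixels), "cam_to_world" (4x4, takes a point from camera to world coordinates). Camera axes: x right, y down, z forward; pixel columns grow to the right and rows downward; lengths in mm; the calibration is good to about 2 mm. The wrist camera is an equidistant fisheye: a pixel r from the principal point sees the ray r / f radians off the axis. A picture is of the moment at which its call begins: read the wrist's pose just before it. calibration takes no time and is no camera call; for the wrist camera it gives the pose at the moment of the call.
- env.job_done(): hands the job in, once; it reports no verdict.
Trained networks look in the newest picture that a camera, given by its name, has taken for a name from the list of things; names that differ only in an ending like _2 or _b are one class to them, and where a whole thing is asked for, a point or a joint stands for the part that bears it (a point fixed in the world has none). Each returns a list of dicts, best first, with "confidence" (0 to 1); they miss things now and then, are a little off and sometimes report something else, mostly with a low value. They report only what shows in the picture. A call takes as long as a camera call. They do not tell look-alikes from the thing itself.
- env.recognise(camera, label): "location" ([column, row] in pixels, amid what is visible of it).
- env.silhouettes(camera, label): "region" (420x560 bool, what is visible of it) and "location" ([column, row] in pixels, amid what is visible of it).
- env.spot_point(camera, label): "location" ([column, row] in pixels: a listed point, or the origin of a listed thing).
The state is a dict: "t": time; "joints": joint angles; "qvel": joint speeds; "tau": joint torques, N m; "eef_pos": TCP position; "tcp_rot": TCP orientation; "ft_force": force on the tool from outside, world axes, zero at the start; "moment": the same for the moment, N m; "opening": opening from 0.0 (shut) to 1.0 (fully open).
Only numpy, scipy, OpenCV 4.12 (cv2) and the standard library are available. Lean on these libraries where they do the work, as an engineer would, in place of code of your own. Each camera call takes 0.05 s, during which the arm holds its last target.

### The job

Load the specimen carrier that has the round specimen into the imaging stage: swing the wire spring clip fully up, slide the carrier flat along the stage under the bridge until it is home against the stop, then lower the clip onto it under control, without letting it snap down, and let go. Do not disturb the carrier with the square specimen, the bottle, the slide box or the stack of dishes.

Things in the scene. Friction and masses are not known exactly. Their poses are not given: they have to be found in the camera images.
- stage: White imaging stage, fixed. Origin on the bench under the middle of the bridge's front edge; x = level push-in direction, y left of it, z up. Base slab x -135 to +115, y -75 to +75 mm, flat top 25 mm above the bench. Bridge x 0 to +110 mm: tunnel 98 mm wide, ceiling 43 mm above the bench, roof 65 mm. A carrier fully home has its origin at x -35, y 0, z +25 mm, axes along the stage's.
- stage_stop (a point): Middle of the stop's face inside the tunnel, on the slab's top: stage x +60, y 0, z +25 mm. The carrier's leading end must touch it. A round camera head (radius 22 mm, top 107 mm above the bench) stands on the roof at stage x +80 mm.
- stage_mouth (a point): Mouth of the guides, on the slab's top: stage x -58, y 0, z +25 mm. Here two dark flares, 8 mm high, are 90 mm apart; they narrow to the guide rails, also 8 mm high, which leave a channel 66 mm wide (y -33 to +33) from stage x -20 mm to the stop.
- clip_hinge (a point): Middle of the clip's hinge axis, fixed on the bridge: stage x +30, y 0, z +80 mm; the axis is parallel to the stage's y.
- clip (a joint): Angle q (rad) of the U-shaped wire clip: 0 = down, feet on the empty slab, blocking the channel; about 0.10 resting on a carrier; 1.75 = fully up at its stop, leaning back over the bridge. Free end swings up and towards +x. Over-centre spring: below 0.85 it pulls shut (0.34 N m at 0, some 4 N at the bar), above 0.85 it pulls open and stays up by itself; let go part way it snaps.
- clip_bar (a point): Middle of the clip's cross bar at its free end, where to hold it: round bar 12 mm thick, 68 mm long, along stage y, open space on both sides of it between the side wires (60 mm apart). At stage x = 30 - 90 cos q - 10 sin q, z = 80 - 10 cos q + 90 sin q mm. It may turn between fingers that stay upright. Two feet hang from the side wires, at y -26 and +26 mm, 80 mm from the hinge.
- carrier_round: The carrier to load: flat aluminium plate 190 x 62 x 8 mm with a dark round specimen (48 mm across) centred at x +45 mm. Origin at the centre of the underside; x along its length, leading end at x +95 mm, z up. Grip: an upright rib, 32 mm long (x -94 to -62, centre -78 mm), 14 mm wide (y -7 to +7), from 8 to 28 mm above the underside. About 0.22 kg. Starts flat on the bench.
- carrier_square: The other carrier, same plate and rib, but with a dark square specimen (44 mm). Origin and axes alike. Leave it where it lies on the bench.
- bottle: Amber bottle with black cap, radius 25 mm, 110 mm tall, standing beside the stage's mouth. Origin at the centre of its underside. Leave alone.
- slide_box: Grey slide box 102 x 62 x 36 mm, on the other side of the stage's mouth, long side along its x. Origin at the centre of its underside. Leave alone.
- dishes: Stack of three dishes, radius 36 mm, 42 mm tall. Origin at the centre of its underside. Leave alone.
There are look-alikes about, which are no part of the job. Leave any orange look-alike of the carrier_round alone.

How it is judged (in metres and radians):
On the way, in this order (a step that is already met when the one before it is completed fails the run):
1. the clip is swung up and the carrier is still outside (value of joint clip above 1.4 rad and x of carrier_round in the frame of stage below -0.1 m), for 0.2 s.
2. the carrier with the round specimen is home under the bridge while the clip is still up (value of joint clip above 1.4 rad and x of carrier_round in the frame of stage above -0.04 m and z of carrier_round in the frame of stage between 0.02 and 0.03 m and y of carrier_round in the frame of stage between -0.005 and 0.005 m), for 0.2 s.
At the end, for the whole second after the job is handed in: The carrier with the round specimen lies flat on the stage between the guides, within 5 mm of the stop and 5 mm of the centre line, at rest, and the clip rests on it (clip angle 0.06 to 0.15 rad). The other carrier, the bottle, the slide box and the dishes are within 30 mm of where they began (x of carrier_round in the frame of stage between -0.04 and -0.031 m and y of carrier_round in the frame of stage between -0.005 and 0.005 m and z of carrier_round in the frame of stage between 0.022 and 0.028 m and angle between carrier_round's own z axis and vertical below 0.04 rad and angle between the x axis of carrier_round and the x axis of stage, either way round below 0.08 rad and value of joint clip between 0.06 and 0.15 rad and linear speed of carrier_round below 0.02 m/s and distance of each of carrier_square, bottle, slide_box, dishes from where it was at the start of the episode below 0.03 m); the robot touches nothing.
It fails at once if the clip snaps down: it falls faster than 3 rad/s while still more than 0.3 rad up (velocity of joint clip below -3 rad/s and value of joint clip above 0.3 rad).
It fails at once if a bystander is knocked over or pushed more than 30 mm (distance of any of carrier_square, bottle, slide_box, dishes from where it was at the start of the episode above 0.03 m or angle between bottle's own z axis and vertical above 0.5 rad).
It also fails if it takes over 70 s, if anything falls off the work surface, if the arm or the gripper's body presses on something with over 40 N, if the wrist force passes 120 N, or if a joint passes its speed limit or range.

## Working session

There is one attempt and no reset: what is moved stays moved. The work goes in short steps, Python scripts to look and compute and a tool call to move; the robot and the scene stay as the last step left them, time stands still between calls to the robot, and variables do not carry over. Pictures are saved under pics/ and viewed, and the job is handed in when it is done.

Besides the shell and the picture viewer there is one more tool, called as name(argument=value, ...) on one line, values as JSON. arm_command: Moves the arm, as the interface text tells. Its arguments: {"type":"object","properties":{"motion":{"type":"array","items":{"type":"number"}}},"required":["motion"]}

```bash
ls; mkdir -p pics
python3 - <<'E'
from cell import env
import cv2
print(env.state())
for n in ("scene","side","wrist"):
    p,d=env.read_camera(n)
    cv2.imwrite(f"pics/{n}0.png",cv2.cvtColor(p,cv2.COLOR_RGB2BGR))
    c=env.calibration(n); print(n,c)
E
```

```text
pics
{'t': 0.0, 'joints': array([-1.44560749e+00,  4.91527144e-01,  1.55946400e+00, -5.01975407e-06,
        1.09171138e+00, -1.05626867e-01]), 'qvel': array([ 0.00048198,  0.00184549, -0.00042626, -0.00065712, -0.00048969,
       -0.00041929]), 'tau': array([-3.87632845e-04, -6.12645864e+01, -2.58184004e+01,  6.91613881e-02,
        4.81963798e-02, -9.89821251e-05]), 'eef_pos': array([ 142.95485845, -608.16952251,  214.0768811 ]), 'tcp_rot': array([-3.14148007e+00,  1.10416025e-03, -1.33997825e+00]), 'ft_force': array([ 0.09565303, -0.50282835, -0.23320838]), 'moment': array([-0.02514317,  0.04718532,  0.0045691 ]), 'opening': 1.000817771532037}
scene {'fx': 482.95317541556403, 'fy': 482.95317541556403, 'cx': 276.37234752063927, 'cy': 212.9560520263875, 'cam_to_world': array([[-7.39820777e-01,  4.38682309e-01, -5.10120623e-01,
         1.21591874e+03],
       [ 6.72517371e-01,  4.60043893e-01, -5.79724074e-01,
         5.96561388e+02],
       [-1.96368185e-02, -7.71956895e-01, -6.35371504e-01,
         9.36008054e+02],
       [ 0.00000000e+00,  0.00000000e+00,  0.00000000e+00,
     
[... 259 characters left out ...]
 6.38266019e-01, -7.29999263e-01,
         8.47953019e+02],
       [ 1.61506912e-02, -7.50040153e-01, -6.61195073e-01,
         9.87438072e+02],
       [ 0.00000000e+00,  0.00000000e+00,  0.00000000e+00,
         1.00000000e+00]])}
wrist {'fx': 325.19226210127806, 'fy': 325.19226210127806, 'cx': 280.82127877866253, 'cy': 208.65122217761245, 'cam_to_world': array([[ 2.28990378e-01, -9.46131726e-01, -2.28906452e-01,
         2.07428840e+02],
       [-9.73428585e-01, -2.22676173e-01, -5.34051685e-02,
        -5.91537177e+02],
       [-4.43688509e-04,  2.35053353e-01, -9.71982368e-01,
         3.85203719e+02],
       [ 0.00000000e+00,  0.00000000e+00,  0.00000000e+00,
         1.00000000e+00]])}
```

View pics/scene0.png

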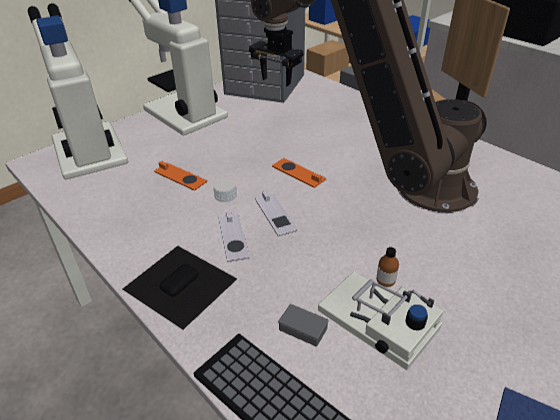

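View pics/side0.png

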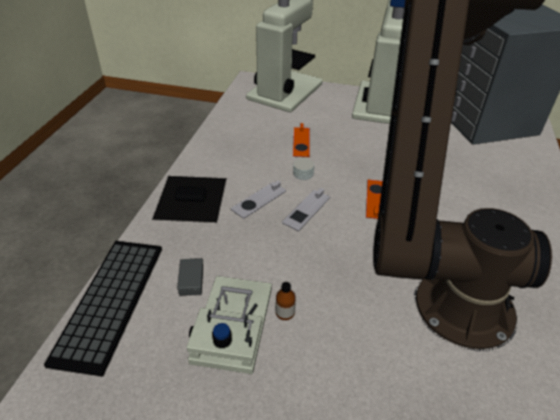

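View pics/wrist0.png

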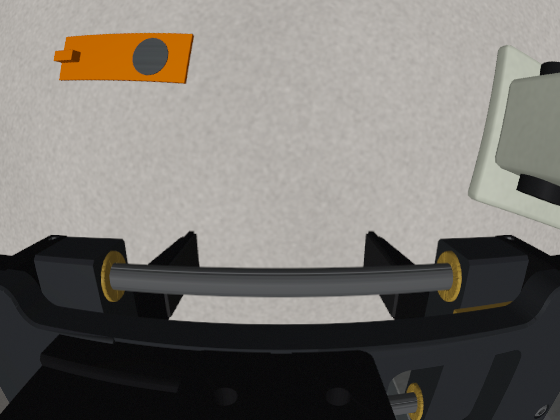

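The scene picture shows the silver round-specimen carrier at (234,237), the square one at (275,213), the stage at (385,315) with its clip at (380,297), and the bottle at (388,268). Two carriers are orange look-alikes. In the side picture the round carrier is at (258,199) and the stage at (230,320). The wrist picture shows only an orange look-alike.

```bash
cat > h.py <<'E'
from cell import env
import numpy as np, cv2
def cloud(cam,d=None):
    if d is None: p,d=env.read_camera(cam)
    c=env.calibration(cam); v,u=np.mgrid[0:420,0:560]
    P=np.stack([(u-c['cx'])/c['fx']*d,(v-c['cy'])/c['fy']*d,d],-1)
    T=c['cam_to_world']; W=P@T[:3,:3].T+T[:3,3]; W[d==0]=np.nan
    return W
def ray(cam,uv):
    c=env.calibration(cam);T=c['cam_to_world']
    r=np.array([(uv[0]-c['cx'])/c['fx'],(uv[1]-c['cy'])/c['fy'],1.])
    return T[:3,3],T[:3,:3]@r
def atz(cam,uv,z):
    o,r=ray(cam,uv); return o+r*(z-o[2])/r[2]
E
python3 - <<'E'
from h import *
np.set_printoptions(precision=1,suppress=True)
Z=dict(stage=0,stage_stop=25,stage_mouth=25,clip_hinge=80,clip_bar=70,carrier_round=0,carrier_square=0,bottle=0,slide_box=0,dishes=0)
for cam in("scene","side"):
    p,d=env.read_camera(cam); W=cloud(cam,d)
    np.save(f"{cam}_W.npy",W); np.save(f"{cam}_p.npy",p)
    bench=np.nanmedian(W[(abs(W[...,2])<15)][:,2]);print(cam,"bench z",bench)
    for k,z in Z.items():
        for r in env.spot_point(cam,k)[:3]:
            print(cam,k,round(r['confidence'],2),np.array(r['location']),atz(cam,r['location'],z))
    for k in("carrier_round","carrier_square"):
        for i,r in enumerate(env.silhouettes(cam,k)[:5]):
            m=r['region']; q=W[m]; q=q[np.isfinite(q[:,0])]
            print(cam,k,"sil",round(r['confidence'],2),r['location'],m.sum(),np.median(q,0))
E
```

```text
scene bench z -1.1685707837590371
scene stage 0.58 [384.2 323.9] [557.8 225.5   0. ]
scene stage 0.41 [402.2 329.4] [539.8 264.1   0. ]
scene stage_stop 0.72 [400.5 329.7] [561.3 270.9  25. ]
scene stage_mouth 0.94 [361.6 302.8] [565.  159.4  25. ]
scene clip_hinge 0.94 [396.9 306.3] [554.5 246.4  80. ]
scene clip_bar 0.68 [363.3 288.1] [559.8 154.9  70. ]
scene carrier_round 0.76 [296.4 174.3] [ 277.4 -362.7   -0. ]
scene carrier_round 0.66 [233.2 236.1] [ 625.6 -265.7    0. ]
scene carrier_round 0.56 [176.6 177.6] [ 581.8 -628.5    0. ]
scene carrier_square 0.7 [279.1 216.5] [ 469.8 -239.3    0. ]
scene bottle 0.82 [385.6 281.7] [448.1 144.4   0. ]
scene slide_box 0.82 [300.  332.1] [719.9 106.    0. ]
scene slide_box 0.16 [363.3 300.4] [538.1 145.3   0. ]
scene dishes 0.57 [227.  197.7] [ 526.8 -422.5    0. ]
scene dishes 0.35 [382.4 322.7] [558.1 220.4   0. ]
scene carrier_round sil 0.7 [179.4, 173.8] 698 [ 572.3 -624.1    6. ]
scene carrier_round sil 0.67 [299.5, 173.6] 647 [ 268.1 -362.1    6.2]
scene carrier_round sil 0.56 [233.2, 234.8] 1065 [ 631.8 -255.9    6.6]
scene carri
[... 407 characters left out ...]
2.8   0. ]
side carrier_round 0.61 [256.7 200. ] [ 632.6 -266.     0. ]
side carrier_round 0.57 [300.2 145.1] [ 565.1 -611.2    0. ]
side carrier_square 0.68 [303.8 214.2] [ 472.2 -238.9    0. ]
side bottle 0.96 [285.  313.2] [440.4 138.5   0. ]
side slide_box 0.97 [189.2 284.3] [708.4 113.3   0. ]
side dishes 0.8 [304.9 171.8] [ 514.2 -454.4    0. ]
side carrier_round sil 0.84 [300.8, 144.5] 486 [ 564.7 -621.     7.4]
side carrier_round sil 0.68 [256.3, 198.7] 808 [ 625.3 -260.1    7.2]
side carrier_round sil 0.65 [372.1, 197.4] 518 [ 271.2 -367.2    7.3]
side carrier_square sil 0.66 [307.4, 210.8] 906 [ 468.2 -251.6    7.4]
side carrier_square sil 0.4 [225.6, 301.1] 430 [560.  192.6  76.8]
```

Run:
```python
from h import *
np.set_printoptions(precision=1,suppress=True)
# top-down 1mm ortho, x range 380..720, y 20..360
rows=[]
for cam in("scene","side"):
    W=np.load(f"{cam}_W.npy");p=np.load(f"{cam}_p.npy")
    H=np.full((170,160,3),128,np.uint8)
    m=np.isfinite(W[...,0])&(W[...,2]>12)&(W[...,0]>380)&(W[...,0]<700)&(W[...,1]>30)&(W[...,1]<370)
    q=W[m]; c=p[m]
    i=((q[:,1]-30)/2).astype(int);j=((q[:,0]-380)/2).astype(int)
    o=np.argsort(q[:,2]); 
    Hh=np.zeros((170,160)); 
    for k in o:
        Hh[i[k],j[k]]=q[k,2]; H[i[k],j[k]]=c[k][::-1]
    cm=cv2.applyColorMap(np.clip(Hh*2.2,0,255).astype(np.uint8),cv2.COLORMAP_JET)
    cm[Hh==0]=0
    rows.append(np.hstack([H,cm]))
    h,b=np.histogram(q[:,2],bins=np.arange(12,120,2)); print(cam,[(int(x),int(y)) for x,y in zip(b,h) if y>40])
im=np.vstack(rows); cv2.imwrite("pics/top0.png",cv2.resize(im,None,fx=1.7,fy=1.7,interpolation=cv2.INTER_NEAREST))
im=np.load("scene_p.npy")[240:370,270:460]; cv2.imwrite("pics/stc.png",cv2.resize(im[...,::-1],None,fx=4,fy=4,interpolation=cv2.INTER_CUBIC))
im=np.load("side_p.npy")[250:390,160:320]; cv2.imwrite("pics/sic.png",cv2.resize(im[...,::-1],None,fx=4,fy=4,interpolation=cv2.INTER_CUBIC))
```

```text
scene [(12, 59), (14, 80), (16, 78), (18, 94), (20, 335), (22, 875), (24, 834), (26, 303), (28, 96), (30, 110), (32, 197), (34, 207), (36, 107), (38, 45), (40, 41), (42, 41), (44, 49), (46, 68), (48, 59), (50, 64), (52, 59), (54, 48), (56, 49), (58, 77), (60, 230), (62, 716), (64, 775), (66, 252), (68, 65), (70, 85), (72, 103), (74, 137), (76, 100), (78, 85), (80, 113), (82, 90), (84, 69), (86, 74), (88, 53), (104, 86), (106, 105)]
side [(12, 62), (14, 59), (16, 52), (18, 90), (20, 294), (22, 704), (24, 774), (26, 316), (28, 61), (30, 71), (32, 126), (34, 128), (36, 116), (46, 57), (48, 52), (50, 58), (52, 50), (54, 46), (56, 45), (58, 69), (60, 214), (62, 718), (64, 769), (66, 317), (68, 81), (70, 79), (72, 90), (74, 117), (76, 98), (78, 88), (80, 104), (82, 101), (84, 75), (86, 55), (88, 63), (104, 81), (106, 94), (108, 58)]
```

View pics/top0.png

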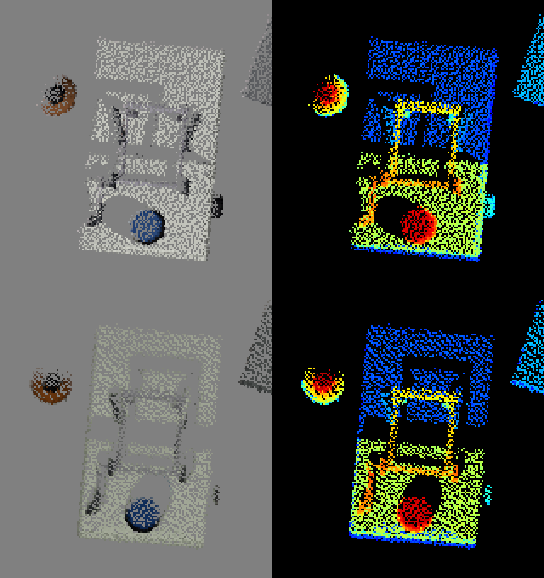

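View pics/stc.png

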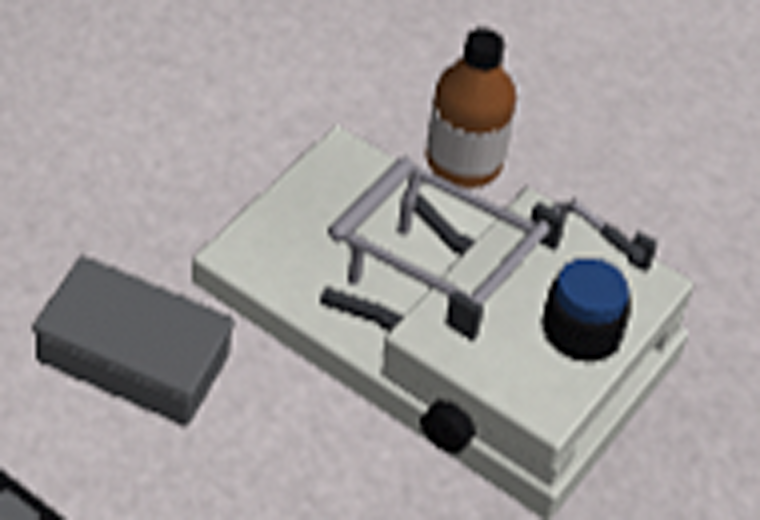

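View pics/sic.png

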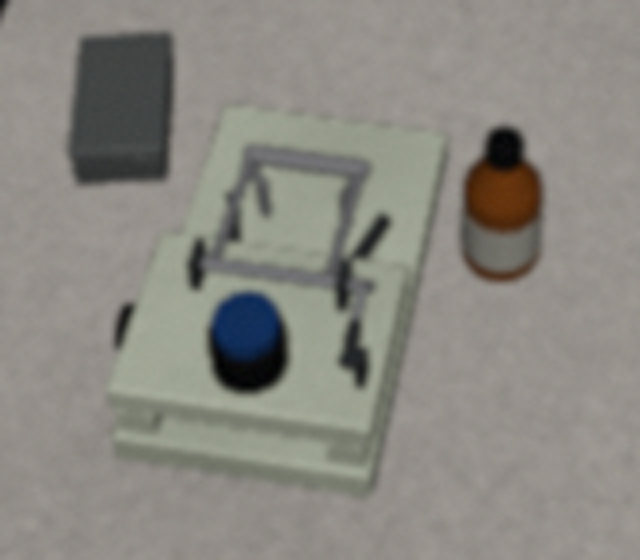

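```bash
cat > fit.py <<'E'
from h import *
from scipy.optimize import minimize
def rectfit(q,L,Wd,th0,c0):
    # rectangle of size LxWd: count inside minus area-balanced via soft edges: minimise sum of outside distance + gap distance
    def f(p):
        c,s=np.cos(p[2]),np.sin(p[2]); d=q[:,:2]-p[:2]
        a=d[:,0]*c+d[:,1]*s; b=-d[:,0]*s+d[:,1]*c
        oa=np.minimum(abs(a)-L/2,15); ob=np.minimum(abs(b)-Wd/2,15)
        # penalise points outside
        return np.sum(np.maximum(oa,0)**1)+np.sum(np.maximum(ob,0)**1)
    return f
def ab(q,p):
    c,s=np.cos(p[2]),np.sin(p[2]); d=q[:,:2]-np.array(p[:2]); return d[:,0]*c+d[:,1]*s,-d[:,0]*s+d[:,1]*c
E
python3 - <<'E'
from fit import *
np.set_printoptions(precision=2,suppress=True)
for cam in("scene","side"):
    W=np.load(f"{cam}_W.npy")
    m=np.isfinite(W[...,0])&(W[...,2]>19)&(W[...,0]>470)&(W[...,0]<700)&(W[...,1]>30)&(W[...,1]<370)
    q=W[m]
    th=np.deg2rad(96);p=[560,215,th]
    a,b=ab(q,p); k=(abs(a)<165)&(abs(b)<95); q=q[k]
    slab=(q[:,2]<29); roof=(q[:,2]>60)&(q[:,2]<69)
    qs=q[slab|roof]
    best=None
    for t in np.deg2rad(np.arange(90,102,.25)):
        a,b=ab(qs,[560,215,t])
        # sharpness of the side/front edges
        lo,hi=np.percentile(b,[1.,99]); flo,fhi=np.percentile(a,[.5,99.5])
        if best is None or (hi-lo)<best[0]: best=(hi-lo,t,lo,hi,flo,fhi)
    print(cam,"yaw",np.rad2deg(best[1]),best)
    # hist edges with this yaw
    a,b=ab(qs,[560,215,best[1]])
    h,e=np.histogram(b,np.arange(-90,90,2)); print([(int(x),int(y)) for x,y in zip(e,h) if y])
    h,e=np.histogram(a,np.arange(-150,150,2)); print([(int(x),int(y)) for x,y in zip(e,h) if y])
E
```

```text
scene yaw 94.5 (np.float64(147.62001875578642), np.float64(1.6493361431346414), np.float64(-73.19455337470251), np.float64(74.4254653810839), np.float64(-132.5904864858226), np.float64(114.57042603648212))
[(-86, 3), (-84, 16), (-82, 4), (-76, 9), (-74, 57), (-72, 147), (-70, 148), (-68, 130), (-66, 90), (-64, 81), (-62, 84), (-60, 77), (-58, 81), (-56, 77), (-54, 75), (-52, 76), (-50, 71), (-48, 80), (-46, 74), (-44, 72), (-42, 59), (-40, 63), (-38, 65), (-36, 49), (-34, 64), (-32, 56), (-30, 54), (-28, 68), (-26, 66), (-24, 69), (-22, 52), (-20, 59), (-18, 66), (-16, 62), (-14, 58), (-12, 58), (-10, 50), (-8, 58), (-6, 58), (-4, 55), (-2, 46), (0, 38), (2, 43), (4, 30), (6, 31), (8, 37), (10, 32), (12, 52), (14, 44), (16, 42), (18, 57), (20, 47), (22, 49), (24, 43), (26, 52), (28, 45), (30, 57), (32, 46), (34, 42), (36, 51), (38, 48), (40, 45), (42, 31), (44, 39), (46, 32), (48, 33), (50, 27), (52, 33), (54, 43), (56, 41), (58, 53), (60, 43), (62, 56), (64, 47), (66, 41), (68, 60), (70, 40), (72, 23), (74, 45), (76, 12), (78, 5), (80, 1)]
[(-136, 5), (-134, 27), (-132, 40), (-130, 
[... 2928 characters left out ...]
30, 10), (-28, 4), (-26, 2), (-24, 1), (-22, 3), (-18, 2), (-14, 2), (-12, 2), (-10, 1), (-8, 1), (-4, 7), (-2, 22), (0, 33), (2, 41), (4, 33), (6, 37), (8, 34), (10, 32), (12, 24), (14, 10), (16, 11), (18, 13), (20, 20), (22, 33), (24, 35), (26, 41), (28, 43), (30, 38), (32, 37), (34, 38), (36, 42), (38, 42), (40, 29), (42, 36), (44, 30), (46, 33), (48, 36), (50, 38), (52, 29), (54, 36), (56, 31), (58, 25), (60, 31), (62, 33), (64, 27), (66, 36), (68, 26), (70, 32), (72, 30), (74, 39), (76, 31), (78, 36), (80, 35), (82, 38), (84, 38), (86, 42), (88, 43), (90, 41), (92, 49), (94, 58), (96, 85), (98, 100), (100, 87), (102, 98), (104, 98), (106, 131), (108, 81), (110, 77), (112, 60), (114, 5)]
```

```bash
cat >> h.py <<'E'
def go(targets,yaws,start=None):
    """targets world TCP, tool down; prints tool-frame shifts from current measured pose"""
    from scipy.spatial.transform import Rotation as R
    s=env.state(); p0=np.array(s['eef_pos']); R0=R.from_euler('xyz',s['tcp_rot'])
    if start is not None: p0,R0=np.array(start[0]),R.from_euler('xyz',[np.pi,0,start[1]])
    print("t %.2f"%s['t'],"now",p0.round(1),"yaw",np.rad2deg(s['tcp_rot']).round(2),"F",np.round(s['ft_force'],1),"op",round(s['opening'],3),"J",np.round(s['joints'],2))
    for t,y in zip(targets,yaws):
        d=R0.inv().apply(np.array(t)-p0); r=(R0.inv()*R.from_euler('xyz',[np.pi,0,np.deg2rad(y)])).as_rotvec(degrees=True)
        print("->",np.array(t).round(1),y,"shift",d.round(1),"turn",r.round(1))
E
python3 - <<'E'
from h import *
go([(440,-330,210),(496,160,200)],[-80,-85])
for cam in("scene","side"):
    W=np.load(f"{cam}_W.npy");p=np.load(f"{cam}_p.npy").astype(int)
    for nm,(cx,cy) in dict(r=(629,-258),s=(471,-249)).items():
        m=np.isfinite(W[...,0])&(np.hypot(W[...,0]-cx,W[...,1]-cy)<125)&(W[...,2]>3.5)&(W[...,2]<40)
        if nm=='r': m&=(W[...,0]>545)&(W[...,1]>-360)
        q=W[m]; dark=p[m].sum(1)<300; rib=q[:,2]>17
        print(cam,nm,len(q),"rib",q[rib].mean(0),rib.sum(),"dark",q[dark].mean(0),dark.sum(), "rect",cv2.minAreaRect(q[:,:2].astype(np.float32)))
E
```

```text
t 1.45 now [ 143.  -608.4  214.6] yaw [180.    -0.   -76.78] F [-0.3 -0.2  0.8] op 1.001 J [-1.45  0.49  1.56 -0.    1.09 -0.11]
-> [ 440 -330  210] -80 shift [-203.1 -352.8    4.6] turn [ 0.  -0.   3.2]
-> [496 160 200] -85 shift [-667.3 -519.5   14.6] turn [ 0.  -0.   8.2]
scene r 955 rib [ 590.50503784 -329.03633143   25.37666386] 44 dark [ 652.81523692 -224.84966109    7.93948531] 156 rect ((660.915283203125, -270.70318603515625), (237.2875213623047, 166.3445281982422), 65.45706176757812)
scene s 869 rib [ 445.86414853 -328.03274721   23.86151572] 44 dark [ 483.92388926 -223.83452627    8.06241525] 154 rect ((476.6695556640625, -238.1593017578125), (203.09275817871094, 230.85720825195312), 19.74591636657715)
side r 832 rib [ 585.57629989 -330.20081734   24.73143581] 47 dark [ 653.63702465 -235.28443623    9.26987966] 146 rect ((653.9600219726562, -248.9373321533203), (218.18026733398438, 197.70248413085938), 88.13776397705078)
side s 936 rib [ 440.8893128  -328.42662791   26.02654043] 47 dark [ 481.45228899 -223.90330119    9.50882576] 150 rect ((472.5511779785156, -244.52490234375), (243.40292358398438, 221.7863311767578), 4.472282886505127)
```

arm_command(motion=[0.2, -203, -353, 5, 0, 0, 3, 0.2, -203, -353, 5, 0, 0, 3, 0.2, -203, -353, 5, 0, 0, 3, 0.2, -203, -353, 5, 0, 0, 3, 0.2, -203, -353, 5, 0, 0, 3, 0.2, -203, -353, 5, 0, 0, 3, 0.2, -203, -353, 5, 0, 0, 3, 0.2, -203, -353, 5, 0, 0, 3, 0.2, -667, -519, 15, 0, 0, 8.2, 0.2, -667, -519, 15, 0, 0, 8.2, 0.2, -667, -519, 15, 0, 0, 8.2, 0.2, -667, -519, 15, 0, 0, 8.2, 0.2, -667, -519, 15, 0, 0, 8.2, 0.2, -667, -519, 15, 0, 0, 8.2, 0.2, -667, -519, 15, 0, 0, 8.2, 0.2, -667, -519, 15, 0, 0, 8.2, 0.2, -667, -519, 15, 0, 0, 8.2, 0.2, -667, -519, 15, 0, 0, 8.2, 0.2, -667, -519, 15, 0, 0, 8.2, 0.2, -667, -519, 15, 0, 0, 8.2])

```text
t: 3.45
eef_pos: [495.4, 160.4, 199.4]
tcp_rot: [3.141, -0.0, -1.481]
ft_force: [-0.6, -0.3, 0.3]
opening: 0.597
```

```bash
cat >> h.py <<'E'
def wray(uv,c):
    u=(np.asarray(uv,float)-[c['cx'],c['cy']]); r=np.linalg.norm(u,axis=-1); th=r/c['fx']
    k=np.where(r>1e-9,np.tan(th)/np.maximum(r,1e-9),1/c['fx'])
    d=np.concatenate([u*k[...,None],np.ones(u.shape[:-1]+(1,))],-1)
    return d   # z=1 scaled
def wcloud(d,c):
    v,u=np.mgrid[0:420,0:560]; D=wray(np.stack([u,v],-1),c)*d[...,None]
    T=c['cam_to_world']; W=D@T[:3,:3].T+T[:3,3]; W[d==0]=np.nan; return W
def watz(uv,z,c):
    T=c['cam_to_world']; r=wray(np.array(uv,float),c)@T[:3,:3].T; o=T[:3,3]
    return o+r*((z-o[2])/r[...,2])[...,None]
E
python3 - <<'E'
from h import *
import pickle
go([],[])
c=env.calibration("wrist"); p,d=env.read_camera("wrist")
pickle.dump((p,d,c),open("w1.pkl","wb"))
cv2.imwrite("pics/w1.png",p[...,::-1])
for k,z in dict(clip_bar=70,clip_hinge=80,stage_mouth=25,stage=0).items():
    for r in env.spot_point("wrist",k)[:2]: print(k,round(r['confidence'],2),np.round(r['location'],1),watz(r['location'],z,c).round(1))
E
```

```text
t 3.45 now [495.4 160.4 199.4] yaw [ 1.7998e+02 -2.0000e-02 -8.4830e+01] F [-0.6 -0.3  0.3] op 0.597 J [ 0.19  0.36  1.83 -0.    0.95  1.67]
clip_bar 0.61 [296.  131.6] [562.5 154.2  70. ]
clip_bar 0.56 [294.3 232.9] [466.  146.3  70. ]
clip_hinge 0.76 [192.1 132.8] [554.5 248.2  80. ]
stage_mouth 0.97 [293.  130.2] [563.8 155.4  25. ]
stage 0.85 [241.  131.6] [557.5 213.    0. ]
stage 0.36 [346.1  18.2] [705.2 105.    0. ]
```

View pics/w1.png

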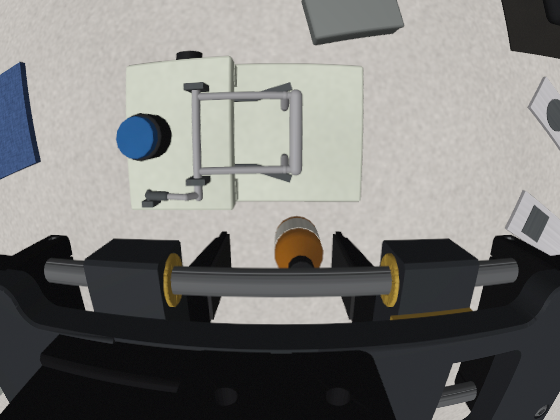

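Run:
```python
from h import *
import pickle
np.set_printoptions(precision=1,suppress=True)
p,d,c=pickle.load(open("w1.pkl","rb"))
W=wcloud(d,c)
for n,uv,z in [("slabF+",(362.5,66.5),25),("slabF-",(361,201.5),25),("brF+",(235,57),65),("brF-",(233.5,208),65),("roofB+",(127,67),65),("roofB-",(131.5,208),65),("bar",(295.5,131.5),70),("bar1",(295.5,91),70),("bar2",(295,173),70)]:
    print(n,watz(uv,z,c))
sel=W[100:165,365:372]; print("bench",np.nanmedian(W[60:200,380:480][...,2]),"slab",np.nanmedian(W[100:165,305:355][...,2]),"roof",np.nanmedian(W[70:90,205:228][...,2]),"bar",np.nanmax(W[100:165,290:300][...,2],1)[::8])
cv2.imwrite("pics/w1c.png",cv2.resize(p[40:220,110:380,::-1],None,fx=2.9,fy=2.9,interpolation=cv2.INTER_CUBIC))
```

```text
slabF+ [642.1  87.4  25. ]
slabF- [494.2  72.6  25. ]
brF+ [629.2 217.3  65. ]
brF- [484.2 207.3  65. ]
roofB+ [619.3 328.1  65. ]
roofB- [474.4 316.   65. ]
bar [562.5 154.7  70. ]
bar1 [600.  158.1  70. ]
bar2 [524.1 151.4  70. ]
bench 0.9961901118707885 slab 25.964475105946292 roof 65.91594609408037 bar [77.1 78.7 78.7 78.  77.4 77.5 77.5 78.3 77.9]
```

View pics/w1c.png

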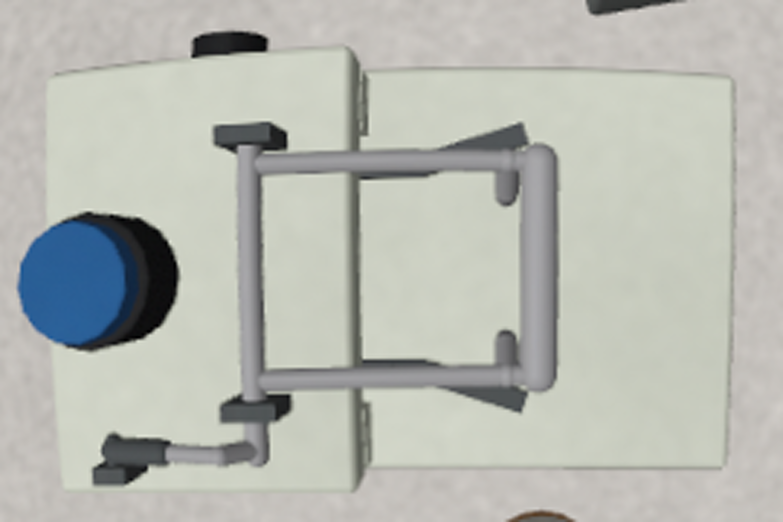

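Run:
```python
from h import *
go([(562.3,154.5,199.4),(562.3,154.5,51)],[-84.9,-84.9])
```

```text
t 3.70 now [495.7 158.4 199.7] yaw [-1.800e+02 -1.000e-02 -8.508e+01] F [-0.5 -0.2  1.3] op 0.597 J [ 0.18  0.36  1.83 -0.    0.95  1.67]
-> [562.3 154.5 199.4] -84.9 shift [  9.6 -66.    0.3] turn [-0.  -0.  -0.2]
-> [562.3 154.5  51. ] -84.9 shift [  9.6 -66.  148.7] turn [-0.  -0.  -0.2]
```

arm_command(motion=[0.2, 10.5, -66, 0, 0, 0, 0, 0.2, 10.5, -66, 0, 0, 0, 0, 0.2, 10.5, -66, 70, 0, 0, 0, 0.2, 10.5, -66, 70, 0, 0, 0, 0.2, 10.5, -66, 70, 0, 0, 0, 0.2, 10.5, -66, 70, 0, 0, 0])

```text
t: 4.3
eef_pos: [562.8, 154.3, 130.3]
tcp_rot: [-3.141, -0.0, -1.484]
ft_force: [0.3, 0.4, 0.1]
opening: 0.6
```

Run:
```python
from h import *
go([(562.3,154.5,51)],[-84.9])
p,d=env.read_camera("wrist");cv2.imwrite("pics/w2.png",p[...,::-1])
c=env.calibration("wrist")
go([(562.3,154.5,51)],[-84.9])
```

```text
t 4.30 now [562.8 154.3 130.3] yaw [-1.7998e+02 -1.0000e-02 -8.5040e+01] F [0.3 0.4 0.1] op 0.6 J [ 0.15  0.53  1.75 -0.    0.86  1.64]
-> [562.3 154.5  51. ] -84.9 shift [-0.3  0.5 79.3] turn [-0.  -0.  -0.1]
t 4.35 now [563.  154.5 130.9] yaw [-179.9     0.    -85.02] F [-0.1 -0.6  0.6] op 0.599 J [ 0.15  0.53  1.75 -0.    0.86  1.64]
-> [562.3 154.5  51. ] -84.9 shift [-0.1  0.9 79.9] turn [-0.1  0.  -0.1]
```

View pics/w2.png

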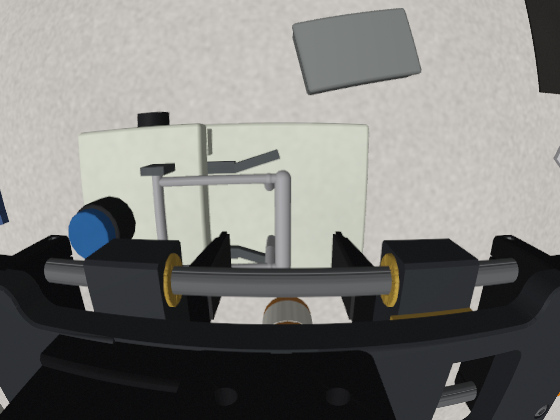

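The bar (column 282) lies midway between the fingers (about 222 and 343), so I descend straight and close on it.

arm_command(motion=[0.2, 0, 0.5, 40, 0, 0, 0, 0.2, 0, 0.5, 79, 0, 0, 0, 0.2, 0, 0.5, 79, 0, 0, 0, 0.2, 0, 0.5, 79, 0, 0, 0, 0.2, 0, 0.5, 79, 0, 0, 0, -1, 0, 0.5, 79, 0, 0, 0, -1, 0, 0.5, 79, 0, 0, 0, -1, 0, 0.5, 79, 0, 0, 0, -1, 0, 0.5, 79, 0, 0, 0, -1, 0, 0.5, 79, 0, 0, 0, -1, 0, 0.5, 79, 0, 0, 0, -1, 0, 0.5, 79, 0, 0, 0])

```text
t: 5.55
eef_pos: [562.0, 153.0, 50.5]
tcp_rot: [3.141, -0.003, -1.482]
ft_force: [0.1, -16.0, 0.8]
opening: 0.118
```

Run:
```python
from h import *
go([],[])
p,d=env.read_camera("wrist");cv2.imwrite("pics/w3.png",p[...,::-1])
go([],[])
```

```text
t 5.55 now [562.  153.   50.5] yaw [ 1.7997e+02 -1.5000e-01 -8.4920e+01] F [  0.1 -16.    0.8] op 0.118 J [ 0.15  0.64  1.81 -0.    0.69  1.64]
t 5.60 now [561.9 153.   50.5] yaw [ 1.7996e+02 -1.4000e-01 -8.4940e+01] F [  1.5 -16.5   0.5] op 0.118 J [ 0.15  0.64  1.81 -0.    0.69  1.64]
```

View pics/w3.png

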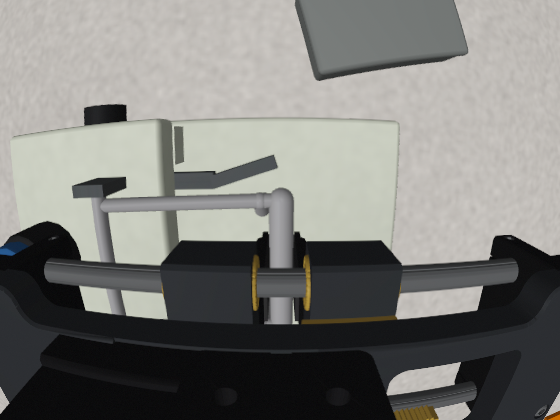

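Run:
```python
import numpy as np
out=[]
for q in np.linspace(0,1.73,19)[1:]:
    dx=90-90*np.cos(q)-10*np.sin(q); dz=10-10*np.cos(q)+90*np.sin(q)
    out.append((round(q,2),round(1.5-dx,1),round(-dz,1)))
print(out)
```

```text
[(np.float64(0.1), np.float64(2.0), np.float64(-8.7)), (np.float64(0.19), np.float64(1.8), np.float64(-17.4)), (np.float64(0.29), np.float64(0.6), np.float64(-26.0)), (np.float64(0.38), np.float64(-1.3), np.float64(-34.5)), (np.float64(0.48), np.float64(-4.1), np.float64(-42.7)), (np.float64(0.58), np.float64(-7.6), np.float64(-50.7)), (np.float64(0.67), np.float64(-11.9), np.float64(-58.3)), (np.float64(0.77), np.float64(-16.9), np.float64(-65.4)), (np.float64(0.86), np.float64(-22.5), np.float64(-72.0)), (np.float64(0.96), np.float64(-28.8), np.float64(-78.1)), (np.float64(1.06), np.float64(-35.6), np.float64(-83.5)), (np.float64(1.15), np.float64(-42.9), np.float64(-88.2)), (np.float64(1.25), np.float64(-50.6), np.float64(-92.2)), (np.float64(1.35), np.float64(-58.7), np.float64(-95.5)), (np.float64(1.44), np.float64(-67.0), np.float64(-98.0)), (np.float64(1.54), np.float64(-75.5), np.float64(-99.6)), (np.float64(1.63), np.float64(-84.2), np.float64(-100.5)), (np.float64(1.73), np.float64(-92.9), np.float64(-100.4))]
```

Do the first part (to q≈0.38) and check forces.

arm_command(motion=[-1, 2, 0, -8.7, 0, 0, 0, -1, 1.8, 0, -17.4, 0, 0, 0, -1, 0.6, 0, -26, 0, 0, 0, -1, -1.3, 0, -34.5, 0, 0, 0, -1, -1.3, 0, -34.5, 0, 0, 0])

```text
t: 6.1
eef_pos: [561.8, 155.5, 86.4]
tcp_rot: [-3.141, -0.001, -1.482]
ft_force: [1.8, -9.7, -2.1]
opening: 0.119
```

arm_command(motion=[-1, -2, 0, -8.2, 0, 0, 0, -1, -5.5, 0, -16.2, 0, 0, 0, -1, -9.8, 0, -23.8, 0, 0, 0, -1, -14.8, 0, -30.9, 0, 0, 0, -1, -20.3, 0, -37.5, 0, 0, 0, -1, -26.6, 0, -43.6, 0, 0, 0, -1, -33.4, 0, -49, 0, 0, 0, -1, -40.7, 0, -53.7, 0, 0, 0, -1, -48.4, 0, -57.7, 0, 0, 0, -1, -56.5, 0, -61, 0, 0, 0, -1, -64.8, 0, -63.5, 0, 0, 0, -1, -73.5, 0, -65.1, 0, 0, 0, -1, -82, 0, -66, 0, 0, 0, -1, -90, 0, -66, 0, 0, 0, -1, -90, 0, -66, 0, 0, 0])

```text
t: 7.6
eef_pos: [553.8, 247.2, 151.9]
tcp_rot: [-3.14, 0.001, -1.482]
ft_force: [-1.8, 2.5, 9.0]
opening: 0.118
```

Run:
```python
from h import *
go([],[])
p,d=env.read_camera("scene");cv2.imwrite("pics/s4.png",cv2.resize(p[200:400,250:480,::-1],None,fx=3,fy=3))
```

```text
t 7.60 now [553.8 247.2 151.9] yaw [-1.7994e+02  5.0000e-02 -8.4920e+01] F [-1.8  2.5  9. ] op 0.118 J [0.31 0.53 1.68 0.   0.93 1.79]
```

View pics/s4.png

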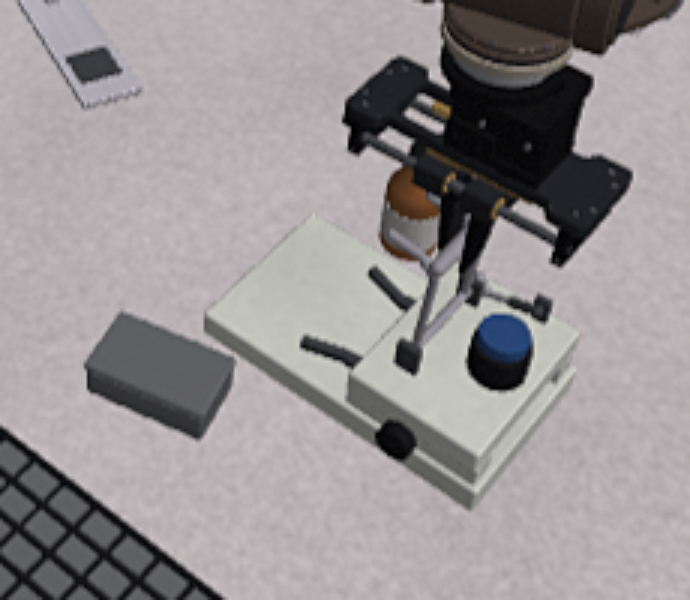

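arm_command(motion=[0, 0, 0, 0, 0, 0, 0, 0, 0, 0, 0, 0, 0, 0, 0, 0, 0, 0, 0, 0, 0, 0, 0, 0, 0, 0, 0, 0, 0, 0, 0, -30, 0, 0, 0, 0, 0, 0, -70, 0, 0, 0, 0, 0, 0, -70, 0, 0, 0])

```text
t: 8.35
eef_pos: [555.5, 246.2, 225.7]
tcp_rot: [-3.134, 0.001, -1.483]
ft_force: [0.3, -0.1, 0.4]
opening: 0.498
```

Run:
```python
from h import *
go([(557,-375,200)],[-32])
p,d=env.read_camera("scene");cv2.imwrite("pics/s5.png",cv2.resize(p[200:400,250:480,::-1],None,fx=3,fy=3))
```

```text
t 8.35 now [555.5 246.2 225.7] yaw [-1.7959e+02  8.0000e-02 -8.4990e+01] F [ 0.3 -0.1  0.4] op 0.498 J [ 0.31  0.45  1.59 -0.    1.09  1.79]
-> [ 557 -375  200] -32 shift [619.   53.   24.4] turn [ -0.4  -0.1 -53. ]
```

View pics/s5.png

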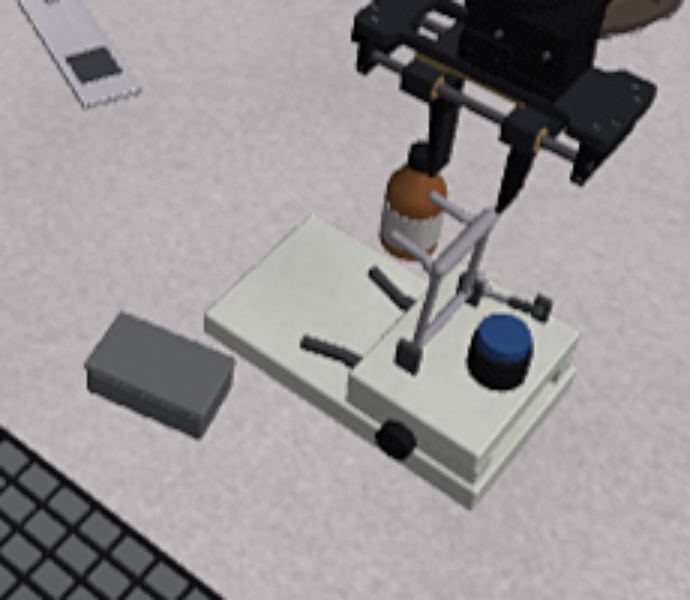

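The clip stays up by itself and the gripper is clear. Next I move over to the carrier.

arm_command(motion=[0, 619, 53, 24, 0, 0, -53, 0, 619, 53, 24, 0, 0, -53, 0, 619, 53, 24, 0, 0, -53, 0, 619, 53, 24, 0, 0, -53, 0, 619, 53, 24, 0, 0, -53, 0, 619, 53, 24, 0, 0, -53, 0, 619, 53, 24, 0, 0, -53, 0, 619, 53, 24, 0, 0, -53, 0, 619, 53, 24, 0, 0, -53, 0, 619, 53, 24, 0, 0, -53, 0, 619, 53, 24, 0, 0, -53, 0, 619, 53, 24, 0, 0, -53, 0, 619, 53, 24, 0, 0, -53, 0, 619, 53, 24, 0, 0, -53, 0, 619, 53, 24, 0, 0, -53])

```text
t: 9.9
eef_pos: [554.4, -375.9, 195.4]
tcp_rot: [-3.141, 0.003, -0.56]
ft_force: [0.4, -0.5, 0.6]
opening: 0.502
```

Run:
```python
from h import *
import pickle
go([],[])
c=env.calibration("wrist"); p,d=env.read_camera("wrist")
pickle.dump((p,d,c),open("w4.pkl","wb"))
cv2.imwrite("pics/w4.png",p[...,::-1])
```

```text
t 9.90 now [ 554.4 -375.9  195.4] yaw [-1.7998e+02  1.4000e-01 -3.2080e+01] F [ 0.4 -0.5  0.6] op 0.502 J [-0.69  0.57  1.46  0.    1.11 -0.13]
```

View pics/w4.png

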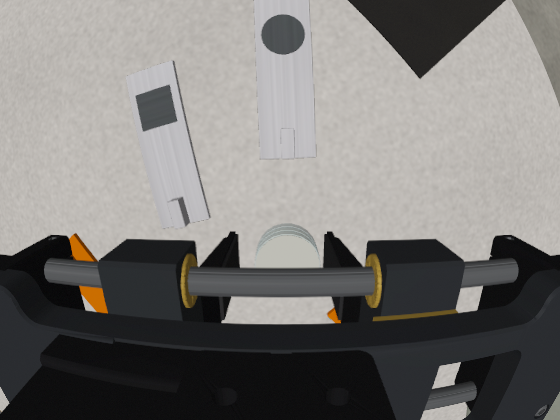

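Run:
```python
from h import *
import pickle
np.set_printoptions(precision=1,suppress=True)
p,d,c=pickle.load(open("w4.pkl","rb"))
cv2.imwrite("pics/w4c.png",cv2.resize(p[0:190,200:360,::-1],None,fx=3.1,fy=3.1,interpolation=cv2.INTER_CUBIC))
g=p.sum(2); m=np.zeros(g.shape,bool); m[0:80,255:315]=g[0:80,255:315]<300
v,u=np.nonzero(m); print("spec px",u.mean(),v.mean(),m.sum(), (u.min(),u.max(),v.min(),v.max()))
```

```text
spec px 282.5914958238421 33.98785117691724 1317 (np.int64(262), np.int64(303), np.int64(15), np.int64(53))
```

View pics/w4c.png

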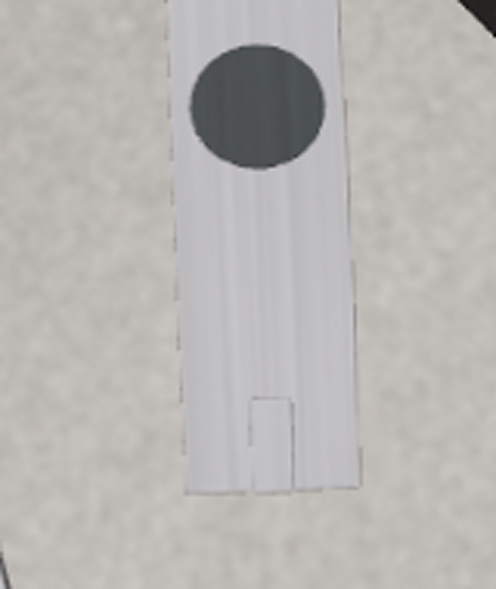

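Run:
```python
from h import *
import pickle
np.set_printoptions(precision=1,suppress=True)
p,d,c=pickle.load(open("w4.pkl","rb"))
A=watz((259.7,159),8,c);B=watz((316.1,157.1),8,c);S=watz((282.6,34),8.5,c);Rb=watz((287.5,143.3),28,c)
T=(A+B)/2
print("corners",A,B,np.linalg.norm(A-B),"T",T,"spec",S,"rib",Rb)
v=S-T; th=np.arctan2(v[1],v[0]); print("dist T-spec (140)",np.linalg.norm(v[:2]),"yaw",np.rad2deg(th), "perp from AB",np.rad2deg(np.arctan2((B-A)[1],(B-A)[0]))-90)
x=v[:2]/np.linalg.norm(v[:2])
print("rib from T",T[:2]+17*x,"rib from S",S[:2]-123*x,"rib dir", np.rad2deg(np.arctan2(*(S-Rb)[1::-1])))
r0=watz((280.6,128.1),28,c);r1=watz((294.5,128.1),28,c);r2=watz((280.8,158.4),28,c);r3=watz((294.3,158.2),28,c);print("rib w",np.linalg.norm(r0-r1),"len",np.linalg.norm(r0-r2),(r0+r1+r2+r3)/4)
W=wcloud(d,c); print("z plate",np.nanmedian(W[70:120,265:310,2]),"bench",np.nanmedian(W[60:150,325:345,2]),"rib",np.nanmedian(W[132:155,283:292,2]))
print("sq rib",watz((178,205),28,c))
```

```text
corners [ 553.6 -331.6    8. ] [ 607.6 -362.8    8. ] 62.324864988766166 T [ 580.6 -347.2    8. ] spec [ 649.8 -225.6    8.5] rib [ 588.8 -332.4   28. ]
dist T-spec (140) 139.94570387071136 yaw 60.3403682462033 perp from AB -119.98302686522655
rib from T [ 589.  -332.4] rib from S [ 589.  -332.5] rib dir 60.2640772951258
rib w 14.324623328683531 len 31.595274038554887 [ 588.9 -332.4   28. ]
z plate 8.892200042780189 bench 0.9058646995426898 rib 29.002012556208058
sq rib [ 451.8 -323.9   28. ]
```

Run:
```python
from h import *
go([(589,-332.4,100),(589,-332.4,12)],[-29.8]*2)
```

```text
t 9.95 now [ 554.7 -374.9  195.9] yaw [-1.7998e+02  1.2000e-01 -3.2000e+01] F [-0.3 -0.4 -0.1] op 0.5 J [-0.69  0.57  1.46  0.    1.11 -0.13]
-> [ 589.  -332.4  100. ] -29.8 shift [  6.7 -54.2  95.9] turn [-0.   0.1 -2.2]
-> [ 589.  -332.4   12. ] -29.8 shift [  6.9 -54.2 183.9] turn [-0.   0.1 -2.2]
```

arm_command(motion=[0, 6.7, -54.2, 90, 0, 0, -2.2, 0, 6.7, -54.2, 90, 0, 0, -2.2, 0, 6.7, -54.2, 110, 0, 0, -2.2, 0, 6.7, -54.2, 130, 0, 0, -2.2, 0, 6.7, -54.2, 130, 0, 0, -2.2, 0, 6.7, -54.2, 130, 0, 0, -2.2])

```text
t: 10.55
eef_pos: [589.9, -332.1, 67.7]
tcp_rot: [3.142, 0.0, -0.519]
ft_force: [0.9, -1.0, 1.2]
opening: 0.501
```

Run:
```python
from h import *
go([(589,-332.4,12)],[-29.8])
```

```text
t 10.55 now [ 589.9 -332.1   67.7] yaw [ 1.800e+02  1.000e-02 -2.971e+01] F [ 0.9 -1.   1.2] op 0.501 J [-0.61  0.72  1.55 -0.    0.87 -0.09]
-> [ 589.  -332.4   12. ] -29.8 shift [-0.6  0.7 55.7] turn [0.  0.  0.1]
```

arm_command(motion=[0, -0.5, 0.5, 30, 0, 0, 0, 0, -0.5, 0.5, 50, 0, 0, 0, 0, -0.5, 0.5, 54, 0, 0, 0, 0, -0.5, 0.5, 54, 0, 0, 0, 0, -0.5, 0.5, 54, 0, 0, 0])

```text
t: 11.05
eef_pos: [589.6, -333.6, 14.9]
tcp_rot: [3.141, -0.002, -0.52]
ft_force: [0.6, -0.3, -0.1]
opening: 0.497
```

Run:
```python
from h import *
p,d=env.read_camera("wrist");cv2.imwrite("pics/w5.png",p[...,::-1])
go([(589,-332.4,12)],[-29.8])
```

```text
t 11.10 now [ 589.6 -333.6   14.9] yaw [ 1.7998e+02 -1.4000e-01 -2.9770e+01] F [ 0.5 -0.2 -0.2] op 0.5 J [-0.61  0.79  1.58 -0.    0.77 -0.09]
-> [ 589.  -332.4   12. ] -29.8 shift [-1.2 -0.8  2.9] turn [ 0.  -0.1  0. ]
```

View pics/w5.png

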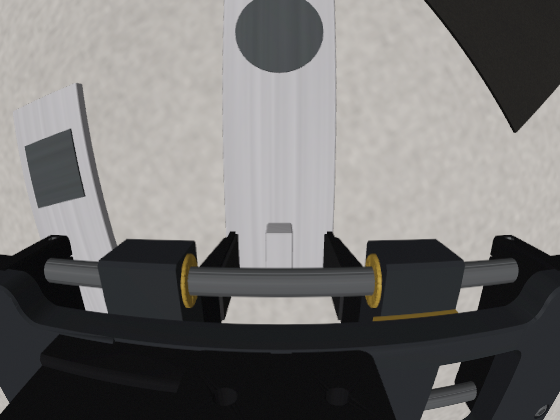

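The rib (279, 245) sits midway between the open fingers (232 and 327). I lower slightly more, then grip.

arm_command(motion=[0, -1, -0.8, 2.5, 0, 0, 0, 0, -1, -0.8, 2.5, 0, 0, 0, -1, -1, -0.8, 2.5, 0, 0, 0, -1, -1, -0.8, 2.5, 0, 0, 0, -1, -1, -0.8, 2.5, 0, 0, 0, -1, -1, -0.8, 2.5, 0, 0, 0, -1, -1, -0.8, 2.5, 0, 0, 0, -1, -1, -0.8, 2.5, 0, 0, 0])

```text
t: 11.9
eef_pos: [588.5, -332.1, 10.6]
tcp_rot: [3.142, -0.0, -0.52]
ft_force: [0.4, 0.2, 0.7]
opening: 0.146
```

Run:
```python
from h import *
go([],[])
```

```text
t 11.90 now [ 588.5 -332.1   10.6] yaw [ 1.800e+02 -1.000e-02 -2.978e+01] F [0.4 0.2 0.7] op 0.146 J [-0.61  0.79  1.58 -0.    0.77 -0.09]
```

arm_command(motion=[-1, 0, 0, -10, 0, 0, 0, -1, 0, 0, -25, 0, 0, 0, -1, 0, 0, -40, 0, 0, 0, -1, 0, 0, -55, 0, 0, 0, -1, 0, 0, -60, 0, 0, 0, -1, 0, 0, -60, 0, 0, 0])

```text
t: 12.5
eef_pos: [588.8, -332.2, 72.0]
tcp_rot: [3.141, -0.002, -0.52]
ft_force: [-0.1, -0.5, -1.5]
opening: 0.147
```

Run:
```python
from h import *
import pickle
c=env.calibration("wrist");p,d=env.read_camera("wrist");cv2.imwrite("pics/w6.png",p[...,::-1])
go([(579,-37,71)],[5.1])
W=wcloud(d,c)
for r in (90,120,150,180,205): print(r,np.nanmedian(W[r-4:r+4,240:262],(0,1)).round(1),np.nanmedian(W[r-4:r+4,300:320],(0,1)).round(1))
```

```text
t 12.55 now [ 588.5 -332.    71.1] yaw [ 1.7999e+02 -4.0000e-02 -2.9770e+01] F [ 0.2  0.1 -1. ] op 0.145 J [-0.61  0.72  1.55 -0.    0.87 -0.09]
-> [579 -37  71] 5.1 shift [-1.547e+02 -2.514e+02 -1.000e-01] turn [  0.   -0.  -34.9]
90 [ 619.4 -246.    70.2] [ 646.4 -261.4   70.2]
120 [ 611.3 -260.    70.2] [ 638.3 -275.4   70.2]
150 [ 603.3 -273.8   70.3] [ 630.6 -289.4   70.2]
180 [ 595.1 -287.8   70.3] [ 622.7 -303.5   70.3]
205 [ 588.1 -299.5   70.2] [ 616.1 -315.6   70.4]
```

View pics/w6.png

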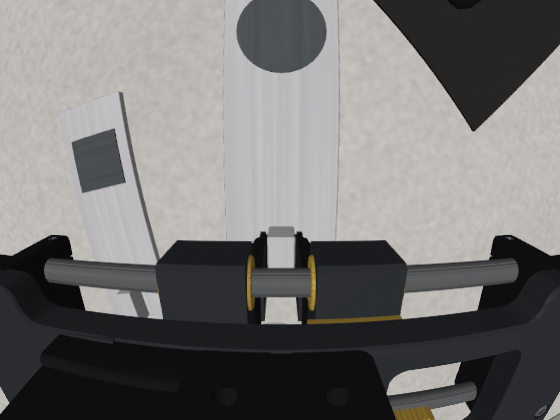

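arm_command(motion=[-1, -10, -17, 0, 0, 0, -2, -1, -26, -42, 0, 0, 0, -6, -1, -41, -67, 0, 0, 0, -9, -1, -57, -92, 0, 0, 0, -13, -1, -72, -117, 0, 0, 0, -16, -1, -88, -142, 0, 0, 0, -20, -1, -103, -167, 0, 0, 0, -23, -1, -118, -192, 0, 0, 0, -27, -1, -134, -217, 0, 0, 0, -30, -1, -147, -238, 0, 0, 0, -33, -1, -154.7, -251.4, 0, 0, 0, -34.9, -1, -154.7, -251.4, 0, 0, 0, -34.9, -1, -154.7, -251.4, 0, 0, 0, -34.9, -1, -154.7, -251.4, 0, 0, 0, -34.9])

```text
t: 13.95
eef_pos: [579.1, -37.7, 70.5]
tcp_rot: [3.141, 0.0, 0.088]
ft_force: [-0.6, 0.2, -1.8]
opening: 0.149
```

Run:
```python
from h import *
import pickle
np.set_printoptions(precision=1,suppress=True)
c=env.calibration("wrist");p,d=env.read_camera("wrist");cv2.imwrite("pics/w7.png",p[...,::-1])
pickle.dump((p,d,c),open("w7.pkl","wb"))
go([(579,-37,71)],[5.1])
p,d=env.read_camera("scene");cv2.imwrite("pics/s7.png",cv2.resize(p[160:370,240:460,::-1],None,fx=2.8,fy=2.8))
```

```text
t 14.00 now [579.1 -37.8  70.5] yaw [180.   0.   5.] F [ 0.3 -0.2 -1.6] op 0.143 J [-0.2  0.6  1.8 -0.   0.7 -0.3]
-> [579 -37  71] 5.1 shift [ 0.  -0.8 -0.5] turn [ 0.   0.  -0.1]
```

View pics/w7.png

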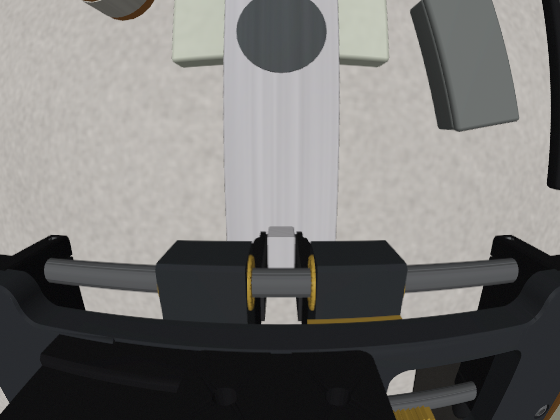

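View pics/s7.png

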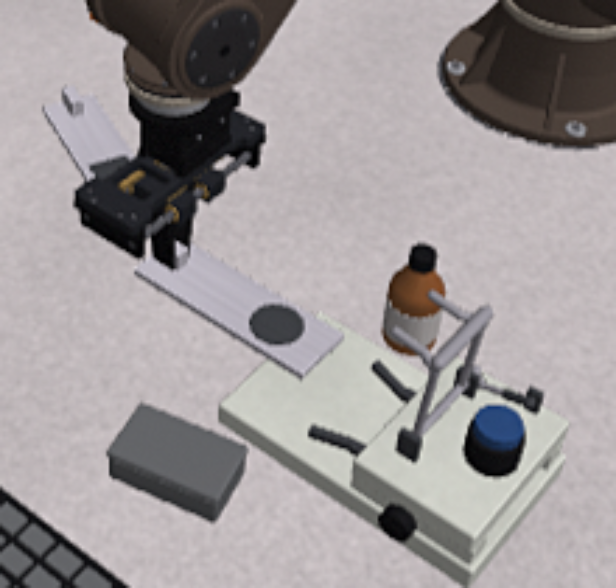

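Run:
```python
from h import *
import pickle
np.set_printoptions(precision=1,suppress=True)
p,d,c=pickle.load(open("w7.pkl","rb"))
cv2.imwrite("pics/w7c.png",cv2.resize(p[0:120,160:400,::-1],None,fx=3.3,fy=3.3,interpolation=cv2.INTER_CUBIC))
g=p.sum(2); m=np.zeros(g.shape,bool); m[0:80,230:335]=g[0:80,230:335]<300
v,u=np.nonzero(m); print(u.min(),u.max(),v.max())
```

```text
237 325 72
```

View pics/w7c.png

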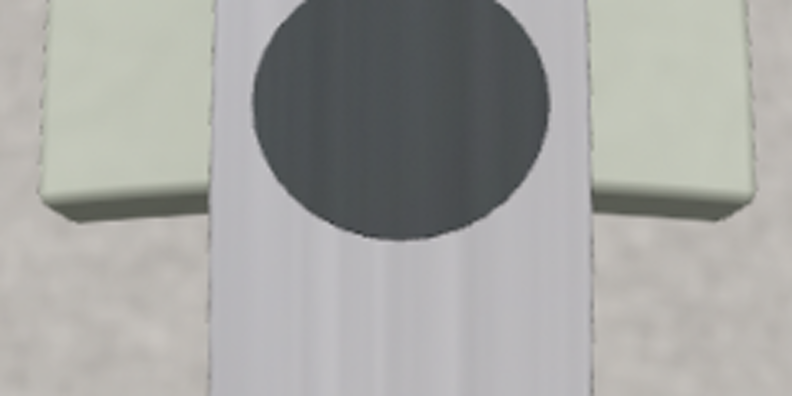

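Run:
```python
from h import *
import pickle
np.set_printoptions(precision=1,suppress=True)
p,d,c=pickle.load(open("w7.pkl","rb"))
L=watz((172.4,57.6),25,c);R=watz((388.8,58.2),25,c)
zt=60+8
a=watz((223.6,58),zt,c);b=watz((338.8,58),zt,c);a2=watz((223.3,115),zt,c);b2=watz((339.9,115),zt,c)
S=watz((281.5,30),zt,c)
print("slab",L,R,np.linalg.norm(L-R),"mid",(L+R)/2,"yaw",np.rad2deg(np.arctan2((R-L)[1],(R-L)[0]))+90)
print("carrier mids",(a+b)/2,np.linalg.norm(a-b),(a2+b2)/2,np.linalg.norm(a2-b2))
th=np.deg2rad(95.1);y=np.array([-np.sin(th),np.cos(th)])
M=((L+R)/2)[:2]
for q in((a+b)/2,(a2+b2)/2): print("stage y of carrier mid",(q[:2]-M)@y)
print("slab mid in stage coords by contact est", (M-np.array([556.8,212.6]))@y,(M-np.array([556.8,212.6]))@[np.cos(th),np.sin(th)])
```

```text
slab [495.2  76.6  25. ] [642.7  89.2  25. ] 148.01541475804405 mid [569.   82.9  25. ] yaw 94.87988049094852
carrier mids [570.5  70.   68. ] 61.45270363756699 [573.5  38.7  68. ] 62.0614909856864
stage y of carrier mid -0.3987905668632603
stage y of carrier mid -0.5989232005857279
slab mid in stage coords by contact est -0.5832595482894005 -130.3001149319482
```

arm_command(motion=[-1, 0, 0, 10, 0, 0, 0, -1, 0, 0, 20, 0, 0, 0, -1, 0, 0, 28, 0, 0, 0, -1, 0, 0, 32, 0, 0, 0, -1, 0, 0, 32, 0, 0, 0, -1, 0, 0, 32, 0, 0, 0])

```text
t: 14.65
eef_pos: [579.1, -37.0, 38.6]
tcp_rot: [3.142, 0.0, 0.089]
ft_force: [-0.6, -0.8, -1.0]
opening: 0.148
```

Run:
```python
from h import *
np.set_printoptions(precision=1,suppress=True)
c=env.calibration("wrist");p,d=env.read_camera("wrist")
go([(566.9,100.1,36.6)],[5.1])
W=wcloud(d,c)
for r in (20,60,90,120,150): print(r,np.nanmedian(W[r-4:r+4,270:290],(0,1)))
print(np.nanmedian(W[10:40,190:215],(0,1)),np.nanmedian(W[10:40,350:375],(0,1)))
```

```text
t 14.70 now [579.2 -37.   38.8] yaw [180.   -0.    5.1] F [ 0.8 -0.5 -2. ] op 0.144 J [-0.2  0.7  1.8 -0.   0.7 -0.3]
-> [566.9 100.1  36.6] 5.1 shift [  -0.  -137.6    2.2] turn [ 0. -0.  0.]
20 [567.7  91.3  38.1]
60 [569.8  68.5  38.2]
90 [571.2  52.3  36.8]
120 [572.6  36.4  36.8]
150 [574.   20.5  36.8]
[522.7  90.5  25.9] [614.8  99.1  25.8]
```

arm_command(motion=[-1, 0, -5, 0.5, 0, 0, 0, -1, 0, -15, 1, 0, 0, 0, -1, 0, -28, 1.5, 0, 0, 0, -1, 0, -40, 1.5, 0, 0, 0, -1, 0, -52, 1.5, 0, 0, 0, -1, 0, -64, 1.5, 0, 0, 0, -1, 0, -70, 1.5, 0, 0, 0, -1, 0, -70, 1.5, 0, 0, 0])

```text
t: 15.5
eef_pos: [572.7, 33.7, 37.1]
tcp_rot: [3.142, 0.0, 0.091]
ft_force: [-0.3, 0.1, -1.9]
opening: 0.145
```

Run:
```python
from h import *
np.set_printoptions(precision=1,suppress=True)
go([(566.9,100.1,36.6)],[5.1])
c=env.calibration("wrist");p,d=env.read_camera("wrist");cv2.imwrite("pics/w8.png",p[...,::-1])
import pickle;pickle.dump((p,d,c),open("w8.pkl","wb"))
p,d=env.read_camera("scene");cv2.imwrite("pics/s8.png",cv2.resize(p[200:370,270:460,::-1],None,fx=3.3,fy=3.3))
```

```text
t 15.50 now [572.7  33.7  37.1] yaw [180.    0.    5.2] F [-0.3  0.1 -1.9] op 0.145 J [-0.1  0.7  1.8 -0.   0.7 -0.1]
-> [566.9 100.1  36.6] 5.1 shift [  0.2 -66.6   0.5] turn [0.  0.  0.1]
```

View pics/w8.png

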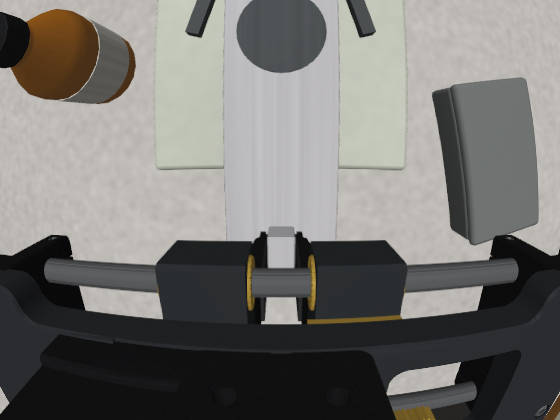

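View pics/s8.png

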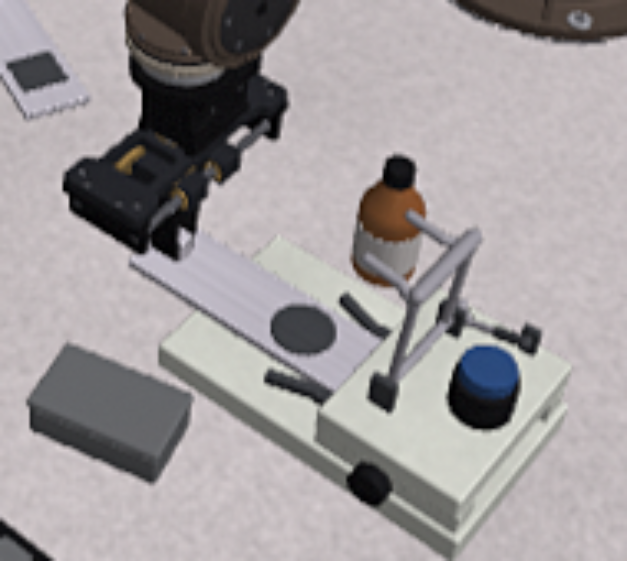

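Run:
```python
from h import *
import pickle
np.set_printoptions(precision=1,suppress=True)
p,d,c=pickle.load(open("w8.pkl","rb"))
W=wcloud(d,c); th=np.deg2rad(95.1); o=np.array([556.8,212.6])
q=W[0:125,0:150].reshape(-1,3); q=q[np.isfinite(q[:,0])&(q[:,2]>10)]
x=(q[:,:2]-o)@[np.cos(th),np.sin(th)]; y=(q[:,:2]-o)@[-np.sin(th),np.cos(th)]
k=y>80
for lo,hi in((10,30),(30,60),(60,80),(80,95),(95,120)):
    m=k&(q[:,2]>lo)&(q[:,2]<hi); 
    if m.sum(): print(lo,hi,m.sum(),"x",np.percentile(x[m],[1,50,99]),"y",np.percentile(y[m],[1,50,99]),"z",q[m,2].max())
```

```text
10 30 961 x [-88.  -72.3 -44.6] y [ 95.   98.8 121.3] z 29.972566703104462
30 60 2260 x [-88.  -72.1 -43.5] y [ 94.9  98.9 122.2] z 59.999264759189884
60 80 3214 x [-87.1 -71.  -42.3] y [ 95.7 103.2 130.4] z 79.99730649181168
80 95 2013 x [-79.9 -67.7 -47.6] y [102.9 110.8 128.4] z 94.995239496593
95 120 1327 x [-74.5 -65.2 -52.2] y [107.9 110.9 120.9] z 112.54221292959691
```

arm_command(motion=[-1, 0, -8, 0.3, 0, 0, 0, -1, 0, -18, 0.6, 0, 0, 0, -1, 0, -28, 0.8, 0, 0, 0, -1, 0, -38, 0.8, 0, 0, 0, -1, 0, -48, 0.8, 0, 0, 0, -1, 0, -56, 0.8, 0, 0, 0, -1, 0, -60, 0.8, 0, 0, 0, -1, 0, -60, 0.8, 0, 0, 0])

```text
t: 16.4
eef_pos: [567.4, 93.1, 36.3]
tcp_rot: [3.142, -0.0, 0.09]
ft_force: [-0.3, 0.4, -1.7]
opening: 0.145
```

Run:
```python
from h import *
np.set_printoptions(precision=1,suppress=True)
go([(566.9,100.1,36.6)],[5.1])
c=env.calibration("wrist");p,d=env.read_camera("wrist");cv2.imwrite("pics/w9.png",p[...,::-1])
```

```text
t 16.40 now [567.4  93.1  36.3] yaw [180.   -0.    5.2] F [-0.3  0.4 -1.7] op 0.145 J [ 0.1  0.7  1.8 -0.   0.7 -0. ]
-> [566.9 100.1  36.6] 5.1 shift [ 0.2 -7.  -0.3] turn [ 0.  -0.   0.1]
```

View pics/w9.png

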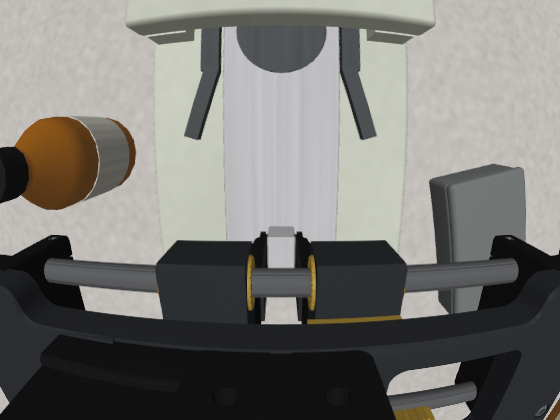

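arm_command(motion=[-1, 0, -2, 0, 0, 0, 0, -1, 0, -4, 0, 0, 0, 0, -1, 0, -5, 0, 0, 0, 0, -1, 0, -6, 0, 0, 0, 0, -1, 0, -7, 0, 0, 0, 0, -1, 0, -7, 0, 0, 0, 0])

```text
t: 17.05
eef_pos: [566.8, 99.5, 36.3]
tcp_rot: [3.142, 0.0, 0.089]
ft_force: [0.1, 0.1, -2.4]
opening: 0.147
```

arm_command(motion=[-1, 0, -1, 0.2, 0, 0, 0, -1, 0, -2, 0.4, 0, 0, 0, -1, 0, -2.5, 0.5, 0, 0, 0, -1, 0, -2.5, 0.5, 0, 0, 0])

```text
t: 17.45
eef_pos: [566.7, 101.9, 35.8]
tcp_rot: [3.141, -0.0, 0.09]
ft_force: [0.9, -1.0, -1.0]
opening: 0.143
```

arm_command(motion=[-1, 0, -1, 0, 0, 0, 0, -1, 0, -2, 0, 0, 0, 0, -1, 0, -2, 0, 0, 0, 0])

```text
t: 17.75
eef_pos: [566.9, 102.1, 36.0]
tcp_rot: [3.139, -0.0, 0.09]
ft_force: [0.8, -16.9, 0.7]
opening: 0.146
```

Run:
```python
from h import *
np.set_printoptions(precision=1,suppress=True)
go([(566.9,100.1,36.6)],[5.1])
import pickle
c=env.calibration("wrist");p,d=env.read_camera("wrist");cv2.imwrite("pics/w10.png",p[...,::-1])
pickle.dump((p,d,c),open("w10.pkl","wb"))
go([],[])
```

```text
t 17.75 now [566.9 102.1  36. ] yaw [179.9  -0.    5.2] F [  0.8 -16.9   0.7] op 0.146 J [ 0.1  0.7  1.8 -0.   0.7 -0. ]
-> [566.9 100.1  36.6] 5.1 shift [-0.1  2.  -0.6] turn [ 0.1 -0.   0.1]
t 17.80 now [566.8 102.1  36. ] yaw [179.9  -0.    5.1] F [  1.4 -16.1   1. ] op 0.145 J [ 0.1  0.7  1.8 -0.   0.7 -0. ]
```

View pics/w10.png

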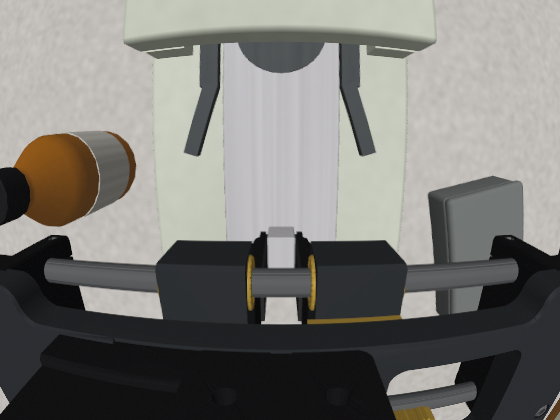

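Run:
```python
from h import *
import pickle
np.set_printoptions(precision=1,suppress=True)
p,d,c=pickle.load(open("w10.pkl","rb"))
S=watz((281,72.5),33,c);F=(watz((193,155),33,c)+watz((368,155),33,c))/2
th=np.deg2rad(95.1);x=np.array([np.cos(th),np.sin(th)])
print(S,F,(S-F)[:2]@x)
cv2.imwrite("pics/w10c.png",cv2.resize(p[20:180,170:390,::-1],None,fx=3.5,fy=3.5,interpolation=cv2.INTER_CUBIC))
```

```text
[558.8 200.9  33. ] [562.5 157.3  33. ] 43.7599951064227
```

View pics/w10c.png

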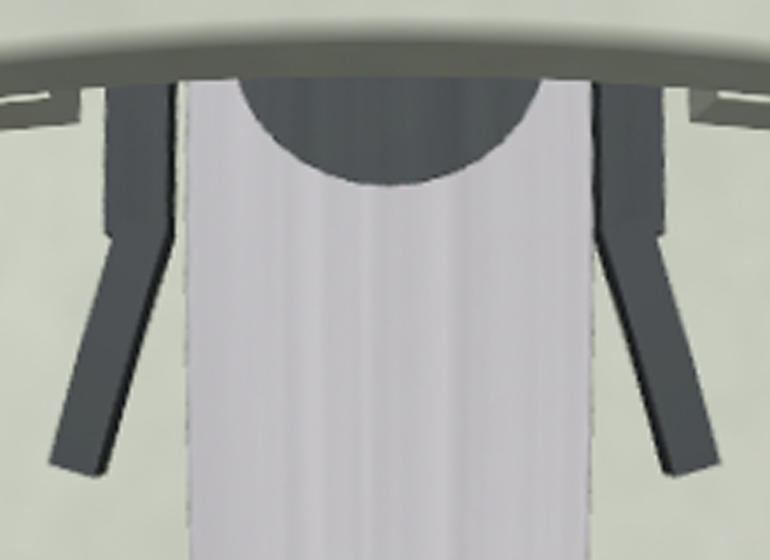

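arm_command(motion=[-1, 0, 0, 0.5, 0, 0, 0, -1, 0, 0.5, 0.7, 0, 0, 0, -1, 0, 0.5, 0.7, 0, 0, 0, -0.2, 0, 0.5, 0.7, 0, 0, 0, -0.2, 0, 0.5, 0.7, 0, 0, 0, -0.2, 0, 0.5, 0.7, 0, 0, 0, -0.2, 0, 0.5, 0.7, 0, 0, 0, -0.2, 0, 0.5, 0.7, 0, 0, 0])

```text
t: 18.6
eef_pos: [566.4, 103.6, 35.1]
tcp_rot: [3.142, 0.0, 0.09]
ft_force: [0.2, -0.2, 1.2]
opening: 0.397
```

Run:
```python
from h import *
import pickle
go([],[])
c=env.calibration("wrist");p,d=env.read_camera("wrist");cv2.imwrite("pics/w11.png",p[...,::-1])
pickle.dump((p,d,c),open("w11.pkl","wb"))
```

```text
t 18.60 now [566.4 103.6  35.1] yaw [180.     0.     5.14] F [ 0.2 -0.2  1.2] op 0.397 J [ 0.07  0.66  1.84 -0.    0.65 -0.02]
```

View pics/w11.png

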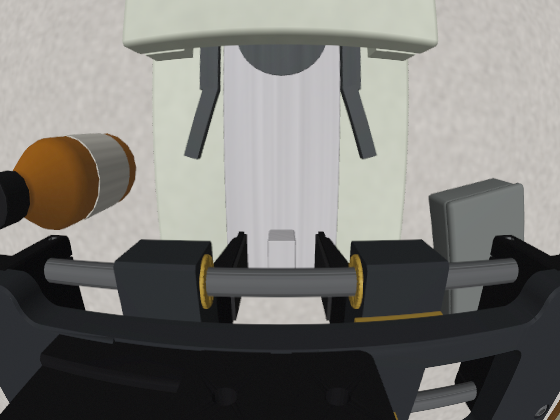

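Run:
```python
from h import *
go([(553.8,248.2,225),(553.8,248.2,151.5)],[-84.9]*2)
```

```text
t 18.65 now [566.4 103.6  35.1] yaw [180.     0.     5.13] F [ 0.1 -0.3 -0.9] op 0.395 J [ 0.07  0.66  1.84 -0.    0.65 -0.02]
-> [553.8 248.2 225. ] -84.9 shift [   0.4 -145.1 -189.9] turn [ 0. -0. 90.]
-> [553.8 248.2 151.5] -84.9 shift [   0.4 -145.1 -116.4] turn [ 0. -0. 90.]
```

arm_command(motion=[-0.2, 0, 0, -20, 0, 0, 0, -0.2, 0, 0, -60, 0, 0, 0, 0, 0, 0, -110, 0, 0, 0, 0, 0, 0, -150, 0, 0, 0, 0, 0, 0, -190, 0, 0, 8, 0, 0.4, -145, -190, 0, 0, 90, 0, 0.4, -145, -190, 0, 0, 90, 0, 0.4, -145, -190, 0, 0, 90, 0, 0.4, -145, -190, 0, 0, 90, 0, 0.4, -145, -190, 0, 0, 90, 0, 0.4, -145, -190, 0, 0, 90, 0, 0.4, -145, -190, 0, 0, 90, 0, 0.4, -145, -190, 0, 0, 90, 0, 0.4, -145, -190, 0, 0, 90, 0, 0.4, -145, -190, 0, 0, 90, 0, 0.4, -145, -190, 0, 0, 90, 0, 0.4, -145, -190, 0, 0, 90, 0, 0.4, -145, -190, 0, 0, 90, 0, 0.4, -145, -190, 0, 0, 90])

```text
t: 20.55
eef_pos: [553.9, 247.9, 225.1]
tcp_rot: [3.142, -0.0, -1.48]
ft_force: [0.2, -0.3, 0.2]
opening: 0.498
```

Run:
```python
from h import *
go([(553.8,248.2,225),(553.8,248.2,151.5)],[-84.9]*2)
p,d=env.read_camera("scene");cv2.imwrite("pics/s12.png",cv2.resize(p[180:370,270:460,::-1],None,fx=3.1,fy=3.1))
p,d=env.read_camera("wrist");cv2.imwrite("pics/w12.png",p[...,::-1])
go([(553.8,248.2,225),(553.8,248.2,151.5)],[-84.9]*2)
```

```text
t 20.55 now [553.9 247.9 225.1] yaw [ 1.800e+02 -1.000e-02 -8.478e+01] F [ 0.2 -0.3  0.2] op 0.498 J [ 0.31  0.45  1.59 -0.    1.09  1.79]
-> [553.8 248.2 225. ] -84.9 shift [-0.3  0.   0.1] turn [ 0.  -0.   0.1]
-> [553.8 248.2 151.5] -84.9 shift [-0.3  0.  73.6] turn [ 0.  -0.   0.1]
t 20.65 now [553.9 247.9 225.1] yaw [-1.800e+02 -1.000e-02 -8.482e+01] F [ 0.5 -0.8 -0.2] op 0.501 J [ 0.31  0.45  1.59 -0.    1.09  1.79]
-> [553.8 248.2 225. ] -84.9 shift [-0.3  0.1  0.1] turn [-0.  -0.   0.1]
-> [553.8 248.2 151.5] -84.9 shift [-0.3  0.1 73.6] turn [-0.  -0.   0.1]
```

View pics/s12.png

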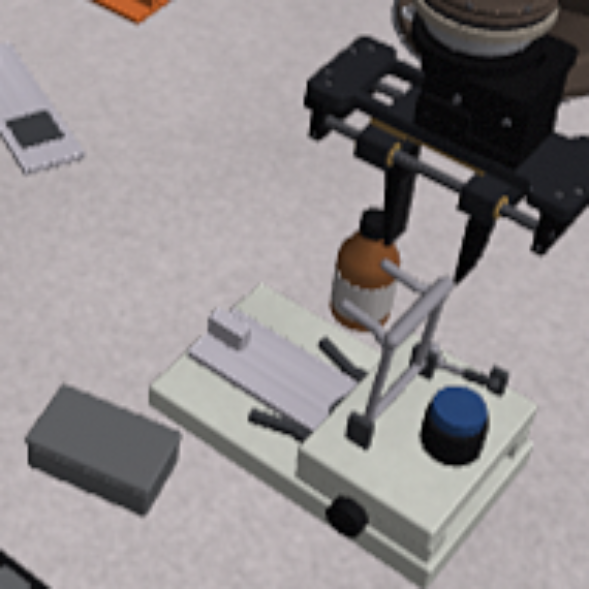

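View pics/w12.png

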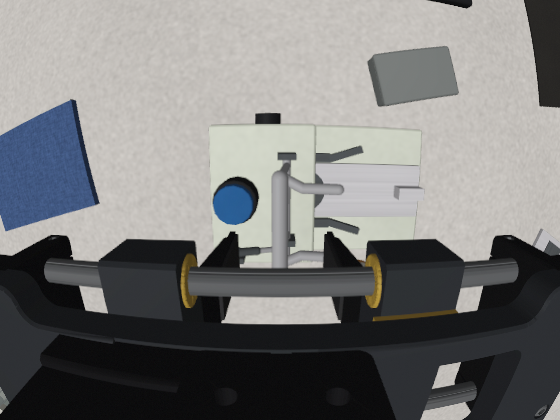

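arm_command(motion=[0, 0, 0, 30, 0, 0, 0, 0, 0, 0, 55, 0, 0, 0, 0, 0, 0, 73.5, 0, 0, 0, 0, 0, 0, 73.5, 0, 0, 0, 0, 0, 0, 73.5, 0, 0, 0, -1, 0, 0, 73.5, 0, 0, 0, -1, 0, 0, 73.5, 0, 0, 0, -1, 0, 0, 73.5, 0, 0, 0, -1, 0, 0, 73.5, 0, 0, 0, -1, 0, 0, 73.5, 0, 0, 0, -1, 0, 0, 73.5, 0, 0, 0, -1, 0, 0, 73.5, 0, 0, 0])

```text
t: 21.85
eef_pos: [554.0, 248.4, 151.8]
tcp_rot: [-3.141, 0.001, -1.481]
ft_force: [-1.3, 5.1, 1.8]
opening: 0.118
```

Run:
```python
from h import *
go([],[])
o=np.array([556.8,212.6,0])
```

```text
t 21.85 now [554.  248.4 151.8] yaw [-1.7997e+02  4.0000e-02 -8.4880e+01] F [-1.3  5.1  1.8] op 0.118 J [0.31 0.53 1.67 0.   0.94 1.79]
```

Run:
```python
import numpy as np
f=lambda q:np.array([30-90*np.cos(q)-10*np.sin(q),80-10*np.cos(q)+90*np.sin(q)])
def rows(q0,qs):
    r=[]
    for q in qs:
        d=f(q)-f(q0); r+=[-1,round(-d[0],1),0,round(-d[1],1),0,0,0]
    print([float(x) for x in r])
rows(1.75,list(np.linspace(1.75,0.9,13)[1:])+[.9])
rows(0.9,list(np.linspace(0.9,0.25,10)[1:])+[.25,.25])
rows(0.25,[.2,.16,.13,.11,.11,.11])
print(f(1.75),f(.9),f(.25),f(.1),f(0))
```

```text
[-1.0, 6.4, 0.0, -0.2, 0.0, 0.0, 0.0, -1.0, 12.8, 0.0, 0.0, 0.0, 0.0, 0.0, -1.0, 19.2, 0.0, 0.7, 0.0, 0.0, 0.0, -1.0, 25.5, 0.0, 1.9, 0.0, 0.0, 0.0, -1.0, 31.7, 0.0, 3.5, 0.0, 0.0, 0.0, -1.0, 37.8, 0.0, 5.5, 0.0, 0.0, 0.0, -1.0, 43.7, 0.0, 7.9, 0.0, 0.0, 0.0, -1.0, 49.5, 0.0, 10.8, 0.0, 0.0, 0.0, -1.0, 55.0, 0.0, 14.1, 0.0, 0.0, 0.0, -1.0, 60.3, 0.0, 17.7, 0.0, 0.0, 0.0, -1.0, 65.3, 0.0, 21.7, 0.0, 0.0, 0.0, -1.0, 70.0, 0.0, 26.1, 0.0, 0.0, 0.0, -1.0, 70.0, 0.0, 26.1, 0.0, 0.0, 0.0]
[-1.0, 4.5, 0.0, 4.8, 0.0, 0.0, 0.0, -1.0, 8.6, 0.0, 9.8, 0.0, 0.0, 0.0, -1.0, 12.3, 0.0, 15.2, 0.0, 0.0, 0.0, -1.0, 15.7, 0.0, 20.8, 0.0, 0.0, 0.0, -1.0, 18.6, 0.0, 26.7, 0.0, 0.0, 0.0, -1.0, 21.1, 0.0, 32.7, 0.0, 0.0, 0.0, -1.0, 23.2, 0.0, 38.9, 0.0, 0.0, 0.0, -1.0, 24.8, 0.0, 45.3, 0.0, 0.0, 0.0, -1.0, 25.9, 0.0, 51.7, 0.0, 0.0, 0.0, -1.0, 25.9, 0.0, 51.7, 0.0, 0.0, 0.0, -1.0, 25.9, 0.0, 51.7, 0.0, 0.0, 0.0]
[-1.0, 0.5, 0.0, 4.5, 0.0, 0.0, 0.0, -1.0, 0.8, 0.0, 8.1, 0.0, 0.0, 0.0, -1.0, 0.9, 0.0, 10.8, 0.0, 0.0, 0.0, -1.0, 0.9, 0.0, 12.6, 0.0, 0.0, 0.0, -1.0, 0.9, 0.0, 12.6, 0.0, 0.0, 0.0, -1.0, 0.9, 0.0, 12.6, 0.0, 0.0, 0.0]
[ 36.20228554 170.34119578] [-33.77816624 144.28332218] [-59.67615755  92.57723212] [-60.54870904  79.03496585] [-60.  70.]
```

arm_command(motion=[-1, 6.4, 0, -0.2, 0, 0, 0, -1, 12.8, 0, 0, 0, 0, 0, -1, 19.2, 0, 0.7, 0, 0, 0, -1, 25.5, 0, 1.9, 0, 0, 0, -1, 31.7, 0, 3.5, 0, 0, 0, -1, 37.8, 0, 5.5, 0, 0, 0, -1, 43.7, 0, 7.9, 0, 0, 0, -1, 49.5, 0, 10.8, 0, 0, 0, -1, 55, 0, 14.1, 0, 0, 0, -1, 60.3, 0, 17.7, 0, 0, 0, -1, 65.3, 0, 21.7, 0, 0, 0, -1, 70, 0, 26.1, 0, 0, 0, -1, 70, 0, 26.1, 0, 0, 0])

```text
t: 23.15
eef_pos: [560.1, 177.4, 124.7]
tcp_rot: [3.141, -0.001, -1.482]
ft_force: [-1.2, 1.2, 2.1]
opening: 0.117
```

arm_command(motion=[-1, 4.5, 0, 4.8, 0, 0, 0, -1, 8.6, 0, 9.8, 0, 0, 0, -1, 12.3, 0, 15.2, 0, 0, 0, -1, 15.7, 0, 20.8, 0, 0, 0, -1, 18.6, 0, 26.7, 0, 0, 0, -1, 21.1, 0, 32.7, 0, 0, 0, -1, 23.2, 0, 38.9, 0, 0, 0, -1, 24.8, 0, 45.3, 0, 0, 0, -1, 25.9, 0, 51.7, 0, 0, 0, -1, 25.9, 0, 51.7, 0, 0, 0, -1, 25.9, 0, 51.7, 0, 0, 0])

```text
t: 24.25
eef_pos: [562.3, 152.6, 73.0]
tcp_rot: [3.141, 0.0, -1.481]
ft_force: [-3.6, 5.8, -2.2]
opening: 0.113
```

arm_command(motion=[-1, 0.2, 0, 4.5, 0, 0, 0, -1, 0.4, 0, 8.1, 0, 0, 0, -1, 0.4, 0, 10.8, 0, 0, 0, -1, 0.4, 0, 12.6, 0, 0, 0, -1, 0.4, 0, 12.6, 0, 0, 0])

```text
t: 24.75
eef_pos: [562.6, 152.3, 62.7]
tcp_rot: [-3.14, 0.0, -1.481]
ft_force: [-9.4, 4.3, 21.5]
opening: 0.116
```

Run:
```python
from h import *
go([],[])
p,d=env.read_camera("side");cv2.imwrite("pics/d13.png",cv2.resize(p[200:390,150:340,::-1],None,fx=3.1,fy=3.1))
p,d=env.read_camera("wrist");cv2.imwrite("pics/w13.png",p[...,::-1])
go([],[])
```

```text
t 24.75 now [562.6 152.3  62.7] yaw [-1.7993e+02  1.0000e-02 -8.4860e+01] F [-9.4  4.3 21.5] op 0.116 J [0.15 0.62 1.8  0.   0.71 1.63]
t 24.85 now [562.6 152.3  62.7] yaw [-1.7992e+02  1.0000e-02 -8.4860e+01] F [-8.1  3.8 20.8] op 0.12 J [0.15 0.62 1.8  0.   0.71 1.63]
```

View pics/w13.png

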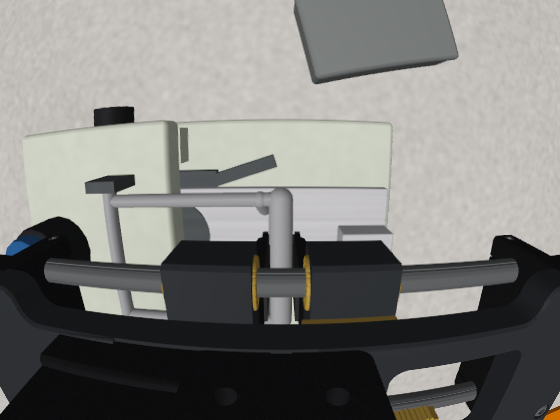

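View pics/d13.png

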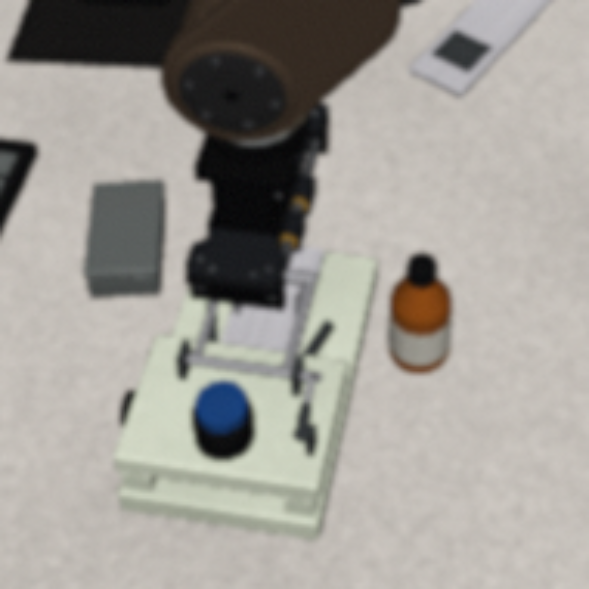

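arm_command(motion=[-1, 0, 0, -1.5, 0, 0, 0, -1, 0, 0, -1.5, 0, 0, 0, -0.2, 0, 0, -1.5, 0, 0, 0, -0.2, 0, 0, -1.5, 0, 0, 0, -0.2, 0, 0, -1.5, 0, 0, 0, -0.2, 0, 0, -1.5, 0, 0, 0, -0.2, 0, 0, -1.5, 0, 0, 0])

```text
t: 25.55
eef_pos: [562.6, 151.9, 62.6]
tcp_rot: [-3.142, -0.0, -1.481]
ft_force: [0.2, -0.6, 0.4]
opening: 0.396
```

arm_command(motion=[-0.2, 0, 0, -15, 0, 0, 0, -0.2, 0, 0, -40, 0, 0, 0, -0.2, 0, 0, -80, 0, 0, 0, -0.2, 0, 0, -130, 0, 0, 0, -0.2, 0, 66, -140, 0, 0, 0, -0.2, 0, 66, -140, 0, 0, 0, -0.2, 0, 66, -140, 0, 0, 0, -0.2, 0, 66, -140, 0, 0, 0])

```text
t: 26.35
eef_pos: [497.4, 146.1, 203.0]
tcp_rot: [-3.14, -0.0, -1.481]
ft_force: [0.8, 0.7, -0.6]
opening: 0.403
```

Run:
```python
from h import *
import pickle
go([],[])
c=env.calibration("wrist");p,d=env.read_camera("wrist");cv2.imwrite("pics/w14.png",p[...,::-1])
pickle.dump((p,d,c),open("w14.pkl","wb"))
p,d=env.read_camera("scene");cv2.imwrite("pics/s14.png",cv2.resize(p[180:370,270:460,::-1],None,fx=3.1,fy=3.1))
np.save("scene_W2.npy",cloud("scene",d))
```

```text
t 26.35 now [497.4 146.1 203. ] yaw [-179.94   -0.    -84.88] F [ 0.8  0.7 -0.6] op 0.403 J [ 0.16  0.35  1.83 -0.    0.95  1.64]
```

View pics/w14.png

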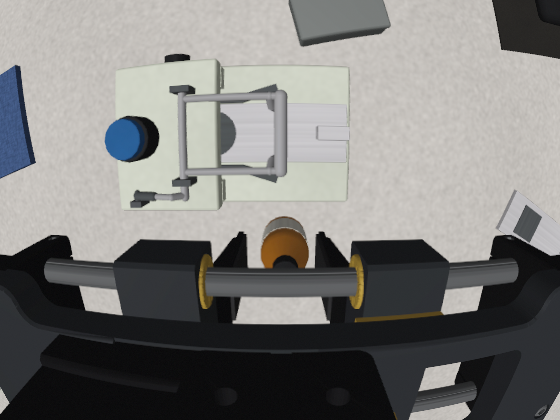

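View pics/s14.png

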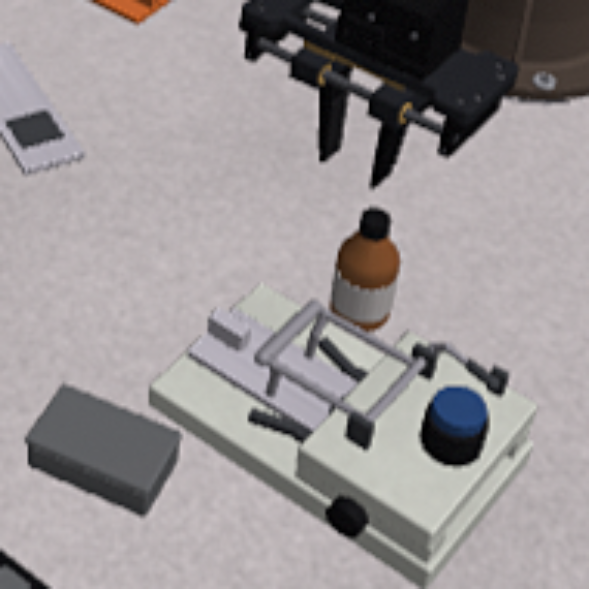

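Run:
```python
from h import *
import pickle
np.set_printoptions(precision=1,suppress=True)
p,d,c=pickle.load(open("w14.pkl","rb"))
cv2.imwrite("pics/w14c.png",cv2.resize(p[50:220,110:360,::-1],None,fx=3.1,fy=3.1,interpolation=cv2.INTER_CUBIC))
W=wcloud(d,c)
print("bench",np.nanmedian(W[60:200,370:450,2]),"slab",np.nanmedian(W[70:95,300:340,2]),"plate rear",np.nanmedian(W[110:122,320:342,2]),np.nanmedian(W[145:158,320:342,2]),"plate mid",np.nanmedian(W[120:150,290:300,2]),"plate front",np.nanmedian(W[110:160,240:265,2]))
b=[np.nanmax(W[r,274:286,2]) for r in range(100,170,5)]; print("bar top",np.array(b),np.median(b))
go([],[])
```

```text
bench 0.9780337159803025 slab 25.906585633874187 plate rear 33.968377867180976 34.036650038864906 plate mid 34.07245801398045 plate front 33.95345268709525
bar top [85.8 86.2 85.9 86.1 85.5 85.9 85.6 86.6 85.8 87.2 86.  86.7 86.6 86. ] 85.9954804449539
t 26.45 now [497.7 146.1 202.3] yaw [-180.    -0.   -84.9] F [-0.1  0.1 -0.3] op 0.402 J [ 0.2  0.4  1.8 -0.   0.9  1.6]
```

View pics/w14c.png

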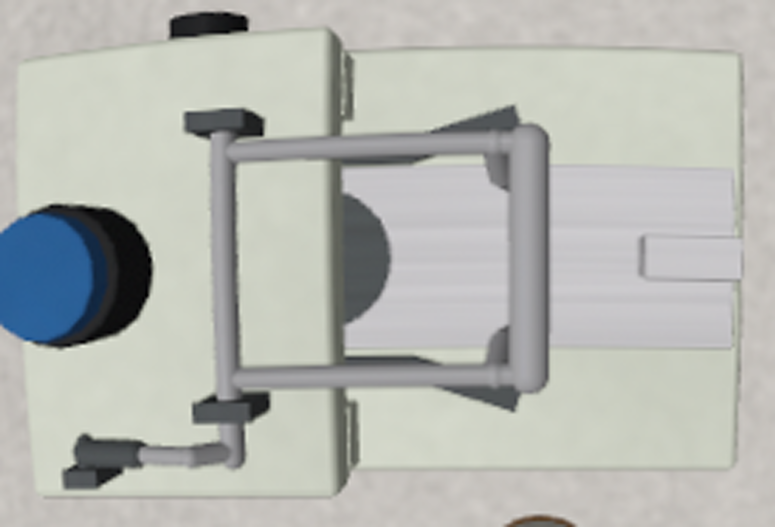

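Run:
```python
from h import *
import pickle
np.set_printoptions(precision=1,suppress=True)
p,d,c=pickle.load(open("w14.pkl","rb"))
P=lambda u,v,z:watz((u/3.1+110,v/3.1+50),z,c)[:2]
th=np.deg2rad(95.1);x=np.array([np.cos(th),np.sin(th)]);y=np.array([-x[1],x[0]])
T=(P(734,170,33)+P(732,348,33))/2; SF=(P(742,54,25)+P(735,468,25))/2
bar=P(529,258,79)
print("trail - slab front (want 5)",(T-SF)@x,"y diff",(T-SF)@y, "rib vs slab y",(P(692,257,53)-SF)@y)
sp=P(390,257,33); print("specimen edge - slab front (want 121)",(sp-SF)@x,(sp-SF)@y,"bar(want 74.5)",(bar-SF)@x)
e=[P(734,170,33)-P(345,168,33)];print("carrier edge yaw",np.rad2deg(np.arctan2(-e[0][1],-e[0][0])))
for cam in("scene","side"):
  env.read_camera(cam)
  for k in("carrier_square","bottle","slide_box","dishes"):
    r=env.spot_point(cam,k)
    if r: print(cam,k,round(r[0]['confidence'],2),atz(cam,r[0]['location'],0))
```

```text
trail - slab front (want 5) 4.4683273013506195 y diff -0.7041334402371161 rib vs slab y -1.0125875137908231
specimen edge - slab front (want 121) 120.85634037009531 -0.7389945278227715 bar(want 74.5) 73.96829409665497
carrier edge yaw 94.96371982184596
scene carrier_square 0.73 [ 483.5 -239.4    0. ]
scene slide_box 0.79 [709.   95.4   0. ]
scene dishes 0.83 [ 536.1 -414.2    0. ]
side carrier_square 0.82 [ 472.9 -255.7    0. ]
side bottle 0.65 [435.  138.6   0. ]
side slide_box 0.61 [708.4 107.6   0. ]
side dishes 0.5 [ 511.1 -441.7    0. ]
```

Run:
```python
from h import *
print(env.job_done()); go([],[])
```

```text
the job is handed in; nothing more can be done
None
the job is handed in; nothing more can be done
```

The carrier with the round specimen is loaded and home against the stop, with the clip lowered onto it. I handed the job in at about 27 s of the 70 s, and no verdict came back.

- **What I did:** I gripped the clip bar and swung it up to about 1.74 rad. I lifted the carrier level by its rib, slid it in about 1–3 mm above the slab until it met the stop at about 17 N, then set it down and let go. I lowered the clip while holding it the whole way, at about 0.8 rad/s, then opened the fingers and moved clear.
- **Carrier position (wrist camera):** The trailing end is 4.5 mm from the slab's front edge, where 5 mm is expected. The specimen's edge is 120.9 mm from it, where 121 mm is expected. The carrier is about 0.7–1 mm off the centre line, at yaw 95.0° against the stage's 95.1°. The plate is level, 8 mm above the slab.
- **Clip angle:** The bar sits about 8 mm higher than with the clip down on the empty slab. That gives roughly 0.09–0.10 rad.
- **Bystanders:** I saw no contact with any of them. In the last check the position network put them within about 8–18 mm of its first readings, which is about its own scatter. It did not report the bottle in the last scene picture, though the bottle is visible there, standing upright.
- **What disagreed:**
  - The scene and side cameras differed by about 5 mm on the stage position, so I relied on the wrist camera and on contact.
  - While lowering, the wrist read about 21 N upward as the clip's feet met the carrier slightly above the height I had commanded. I backed off 1.5 mm before opening the fingers.

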